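# Read the housing label, then pull the filter plate and hold it up to the light

## Robot

A 6-joint arm with a two-finger parallel gripper is mounted at the origin on the work surface. World frame = base frame: x ahead of the robot, y to its left, z up, the work surface at z = 0. Lengths are in m, angles in rad, forces in N, time in s.
With the tool pointing down it reaches from about 0.375 to 0.9 m from the base axis. Payload 3.1 kg.
Tool frame: the origin (TCP) lies between the finger pads; the fingertips stand 17 mm ahead of it and the grasp point (between the pads) lies 2 mm behind it; z points along the fingers, y is the direction in which the jaws open and shut (so a half turn about z gives the same grasp; the last joint's range is limited). The gripper opens to 87 mm and grips with 3 to 60 N. Pads are 19 mm wide; open, the fingers measure 117 mm over their backs; the gripper's body (75 mm by 190 mm) begins 51 mm behind the grasp point.
Start: joints at [0.963, 0.527, 1.433, -0, 1.181, -0.178], TCP at [0.26, 0.568, 0.24] pointing down, gripper open.
Joint ranges: [-3.08, 3.08], [-0.75, 2.2], [0.22, 2.44], [-1.43, 4.57], [0, 2.65], [-2.85, 2.85]. Speed limits (rad/s): [2.79, 2.79, 3.14, 3.14, 3.14, 3.14].

## Interface

Orientations are given as a unit quaternion [x, y, z, w].
In Python, from cell import get_state, get_image, job_done, cut_out, place_of gives the robot as it stands. The module is installed in compiled form; this text tells all that it offers.
- The arm moves only by the tool carry_out, never from a script. Its argument "targets" is a list of rows, each an object of numbers: "tx", "ty", "tz": the shift along the world's x, y, z in mm; "wx", "wy", "wz": the turn, a rotation vector about the world's x, y, z in degrees. A call has 1 to 20 rows; each row shifts and turns the commanded pose from where the row before left it; what a row does not reach is not made up. A row lasts 1/10 s, in which the tool goes at most 50 mm and 8.59 degrees, less where a joint would pass 70% of its speed; a pose out of reach is approached as far as the arm can. A call with a gripper value outside its range is refused whole. "grip" is the finger opening in mm, from 0 to 87, set as the call begins (left out, the last holds). The fingers move at their own pace and stop on an object; "grip_force" is the grip in N (left out, the last holds). Time passes only in rows, so rows that do not move let the fingers close. It gives the time, the measured TCP pose, the force and the opening at its end, in the units of the state.
- get_state(): the state, without advancing time (a new reading comes with each control period).
- get_image(name): name is "scene" or "top" or "wrist"; returns a dict with "image" (400x640x3 uint8, red, green, blue), "fx", "fy", "cx", "cy" (pixels), "R" (3x3) and "t" (3): a world point X has camera coordinates R X + t. Camera axes: x right, y down, z forward; pixel columns grow to the right and rows downward; lengths in m; the calibration is good to about 2 mm. A picture is of the moment at which its call begins. There is no depth.
- job_done(): hands the job in, once; it reports no verdict.
Trained networks look in a picture, given as the dict that the camera call returned (one of the last four; its "shot" number tells which), for a name from the list of things; names that differ only in an ending like _2 or _b are one class to them, and where a whole thing is asked for, a point or a joint stands for the part that bears it (a point fixed in the world has none). Each returns a list of dicts, best first, with "conf" (0 to 1); they miss things now and then, are a little off and sometimes report something else, mostly with a low value. They report only what shows in the picture. A call takes as long as a camera call.
- cut_out(picture, query): "pixels" (400x640 bool, what is visible of it) and "xy" ([column, row] in pixels, amid what is visible of it).
- place_of(picture, query): "xy" ([column, row] in pixels: a listed point, or the origin of a listed thing).
The state is a dict: "time": time; "joint_positions": joint angles; "qvel": joint speeds; "joint_efforts": joint torques, N m; "eef_pos": TCP position; "tcp_rot": TCP orientation; "force": force on the tool from outside, world axes, zero at the start; "ft_torque": the same for the moment, N m; "opening": finger opening in m.
Only numpy, scipy, OpenCV 4.12 (cv2) and the standard library are available. Lean on these libraries where they do the work, as an engineer would, in place of code of your own. Each camera call takes 0.05 s, during which the arm holds its last target.

## Task

Take the code reader from its stand, hold it steady pointing straight down at the middle of the label on the filter housing's cover from about 5 cm, and put it back upright in its stand. Then lift the cover by its bar until it stands open by itself, draw the pleated filter plate (the one with the upright grip tab; leave the blank plate with the round knob in its slot) straight up out of the housing, and hold it upright and still in front of the middle of the lit face of the light panel, about 8 cm away, with its broad face turned to the panel and clear of everything. Finish while still holding it there, do not put it down or let it go; leave the cover open and the other parts on the bench where they are.

Things in the scene. Friction and masses are not known exactly. Their poses are not given: they have to be found in the camera images.
- reader_center (a point): Code reader: black round rod, 32 mm diameter, 170 mm long, 160 g, standing nose down in its stand. The point is its centre, 85 mm above the nose; z runs up along the rod, so it reads along -z. The lowest 15 mm taper to 24 mm at the nose. A rubber grip band lies 20 to 70 mm above the centre.
- stand: Reader stand, fixed: round steel foot 90 mm diameter, 6 mm thick, with a black upright tube (52 mm outer, 40 mm inner diameter) open at the top, rim 66 mm above the bench. Origin at the middle of its underside, on the bench. The reader's nose rests on the floor of the tube, 6 mm above the bench, so the upper 110 mm of the reader stand out of the tube.
- housing: Filter housing, fixed: grey box 126 (x) x 218 (y) x 95 mm high, walls and floor 4 mm, under a hinged cover. Origin: middle of underside; its -x side (cover bar) faces the robot. Inside, two upright slots at y = -40 and +40 mm: ribs at the x ends, up to 60 mm above the bench, guide a plate with 2 mm play per side. One holds the filter plate, the other the blank; which is which changes. A 44 mm stub juts 40 mm from the +x side.
- cover (a joint): Cover angle in rad: 0 closed, 1.57 upright, 1.95 fully open against its stop, leaning back to the housing's +x side. It weighs 200 g, falls shut below about 1.55 and falls on to its stop and stays there beyond that.
- cover_hinge (a point): Middle of the cover's hinge axis, along the top of the housing's +x side, 63 mm from the housing's middle and 96 mm above the bench; the axis runs along the housing's y. Its frame turns with the cover.
- cover_bar (a point): Middle of the cover's lifting bar: steel, 10 mm diameter, 120 mm long, parallel to the hinge (along the housing's y), 161 mm from the hinge, 98 mm above the bench when closed. It stands 35 mm out from the cover's free edge on two arms at its ends (106 mm apart inside); open space below, 30 mm clear between bar and housing. Its frame turns with the cover.
- label (a point): Middle of the barcode label (34 x 50 mm, white with black bars) on the middle of the cover, facing up, 102 mm above the bench when closed.
- filter_center (a point): Centre of the filter plate's panel: black frame 112 mm (its x) by 18 mm thick (its y) by 58 mm high (its z), pleated paper ribs on both broad faces, 160 g, standing upright in a slot of the housing. The panel's lower edge is 29 mm below this point, 4 mm above the bench at the start. The broad faces look along its +y and -y; both are alike.
- filter_tab (a point): Centre of the filter plate's grip tab: flat upright tab 50 mm long (x), 10 mm thick (y), 28 mm high, on the middle of the panel's upper edge, 43 mm above the panel's centre; the tab's top is 90 mm above the bench at the start, just below the closed cover. It is gripped across its thickness (along y).
- blank_center (a point): Centre of the blank plate: same size and colour as the filter panel (112 x 18 x 58 mm), plain smooth faces, with a round knob 14 mm in diameter and 12 mm high on its upper edge instead of a tab. It stays in its slot.
- panel_face (a point): Middle of the lit face of the light panel, fixed: upright aluminium panel 180 mm wide (its x), 18 mm thick, from 15 to 145 mm above the bench, on a foot 160 x 90 mm and 10 mm thick that reaches 25 mm out in front. The point is 80 mm above the bench; the face looks along its own -y.
- bearing: Steel ball bearing lying flat, 72 mm diameter, 18 mm high; origin under its middle. Bystander.
- piston: Aluminium piston standing upright, 82 mm diameter, 52 mm high; origin under its middle. Bystander.
- oil_filter: Black oil filter can, 68 mm diameter, 82 mm high; origin under its middle. Bystander.
- carton: Small cardboard carton lying down, 85 x 28 x 28 mm; origin under its middle. Bystander.
- rotor: Four-lobed steel pump rotor lying flat, 44 mm across, 12 mm high; origin under its middle. Bystander.
- wrist_pin: Steel wrist pin standing upright, 22 mm diameter, 55 mm high; origin under its middle. Bystander.
- wrench: Steel wrench lying flat beyond the housing. Bystander.

How it is judged:
By the outcome, as a careful person would: the job done as asked, in the order asked, and still so for the second after the job is handed in, while the arm keeps its last pose, push and grip.
It also fails if it takes over 72 s, if anything falls off the work surface, if the arm or the gripper's body presses on something with over 40 N, if the wrist force passes 120 N, or if a joint passes its speed limit or range.

## Working session

There is one attempt and no reset: what is moved stays moved. The work goes in short steps, Python scripts to look and compute and a tool call to move; the robot and the scene stay as the last step left them, time stands still between calls to the robot, and variables do not carry over. Pictures are saved under pics/ and viewed, and the job is handed in when it is done.

Besides the shell and the picture viewer there is one more tool, called after "Emit:" by a JSON object that holds its "name" and its "arguments", one argument or row to a line. carry_out: Moves the arm, as the interface text tells. Its arguments: {"type":"object","properties":{"targets":{"type":"array","items":{"type":"object","properties":{"tx":{"type":"number"},"ty":{"type":"number"},"tz":{"type":"number"},"wx":{"type":"number"},"wy":{"type":"number"},"wz":{"type":"number"}}}},"grip":{"type":"number"},"grip_force":{"type":"number"}},"required":["targets"]}

```bash
mkdir -p pics; ls
cat > h.py <<'E'
import numpy as np, cv2
from cell import get_state, get_image, job_done, cut_out, place_of
def save(p,n): cv2.imwrite('pics/'+n+'.png', p['image'][:,:,::-1])
def ray(p,xy):
    d=np.array([(xy[0]-p['cx'])/p['fx'],(xy[1]-p['cy'])/p['fy'],1.])
    R=np.array(p['R']);t=np.array(p['t'])
    return -R.T@t, R.T@d
def atz(p,xy,z):
    c,d=ray(p,xy); return c+d*(z-c[2])/d[2]
def proj(p,X):
    c=np.array(p['R'])@np.array(X)+np.array(p['t']); return np.array([p['cx']+p['fx']*c[0]/c[2],p['cy']+p['fy']*c[1]/c[2]])
def tri(obs):
    A=np.zeros((3,3));b=np.zeros(3)
    for p,xy in obs:
        c,d=ray(p,xy);d=d/np.linalg.norm(d);M=np.eye(3)-np.outer(d,d);A+=M;b+=M@c
    X=np.linalg.solve(A,b); return X
E
python3 - <<'E'
from h import *
s=get_state();print({k:np.round(v,3) for k,v in s.items()})
P={n:get_image(n) for n in('scene','top','wrist')}
for n in P: save(P[n],n+'0'); print(n, P[n]['fx'],np.round(-np.array(P[n]['R']).T@P[n]['t'],3))
np.set_printoptions(suppress=True)
for q,z in [('reader_center',.091),('stand',0),('housing',0),('cover_hinge',.096),('cover_bar',.098),('label',.102),('panel_face',.08),('bearing',0),('piston',0),('oil_filter',0),('carton',0),('rotor',0),('wrist_pin',0),('wrench',0),('filter_tab',.076)]:
    obs=[]
    for n in('scene','top','wrist'):
        r=place_of(P[n],q)
        if r:
            print(q,n,round(r[0]['conf'],2),np.round(r[0]['xy'],1),np.round(atz(P[n],r[0]['xy'],z),3),len(r))
            if n!='wrist': obs.append((P[n],r[0]['xy']))
    if len(obs)==2: print('   tri',np.round(tri(obs),4))
E
```

```text
pics
{'time': np.float64(0.0), 'joint_positions': array([ 0.963,  0.528,  1.434, -0.   ,  1.181, -0.178]), 'qvel': array([ 0.   ,  0.002, -0.001,  0.001, -0.001, -0.   ]), 'joint_efforts': array([-1.0000e-03, -4.4005e+01, -1.7659e+01,  6.3000e-02,  5.8000e-02,
       -0.0000e+00]), 'eef_pos': array([0.26 , 0.568, 0.239]), 'tcp_rot': array([ 0.213,  0.977, -0.001, -0.   ]), 'force': array([ 0.322,  0.086, -0.287]), 'ft_torque': array([ 0.051, -0.033,  0.027]), 'opening': np.float64(0.087)}
scene 500.0472908658732 [0.999 0.619 0.893]
top 389.50932236825633 [ 0.379 -0.007  1.081]
wrist 312.3341209034685 [0.188 0.601 0.384]
reader_center scene 0.86 [286.9  94.3] [ 0.465 -0.338  0.091] 2
reader_center top 0.83 [438.9 231.2] [ 0.466 -0.316  0.091] 1
   tri [ 0.4696 -0.3169  0.1034]
stand scene 0.55 [291.6 122.6] [ 0.461 -0.327  0.   ] 2
stand top 0.72 [303.7 127.5] [0.785 0.026 0.   ] 2
   tri [0.66   0.0179 0.3278]
housing scene 0.74 [320.2 209.9] [ 0.572 -0.016  0.   ] 2
housing top 0.77 [319.4 200.5] [ 0.568 -0.015  0.   ] 2
   tri [ 0.5698 -0.0159 -0.0014]
cover_hinge scene 0.59 [301.7
[... 909 characters left out ...]
 top 0.66 [412.  135.8] [ 0.753 -0.288  0.   ] 1
   tri [ 0.7558 -0.2904 -0.0132]
carton scene 0.61 [214.  136.9] [ 0.668 -0.391 -0.   ] 1
carton top 0.64 [280.1 272.2] [0.372 0.097 0.   ] 2
   tri [0.5764 0.0071 0.3061]
rotor scene 0.51 [343.7 139.7] [ 0.381 -0.188  0.   ] 1
rotor top 0.62 [283.4 269.2] [0.38  0.088 0.   ] 2
   tri [0.4451 0.0256 0.1902]
wrist_pin scene 0.62 [415.3 206. ] [0.377 0.097 0.   ] 1
wrist_pin top 0.43 [280.9 271.7] [0.374 0.095 0.   ] 1
   tri [ 0.3738  0.0951 -0.0045]
wrench scene 0.77 [255.5 267.5] [0.776 0.042 0.   ] 1
wrench top 0.94 [303.  128.6] [0.782 0.028 0.   ] 1
   tri [ 0.7791  0.0327 -0.0067]
filter_tab top 0.37 [320.6 194.4] [ 0.571 -0.018  0.076] 1
```

View pics/scene0.png

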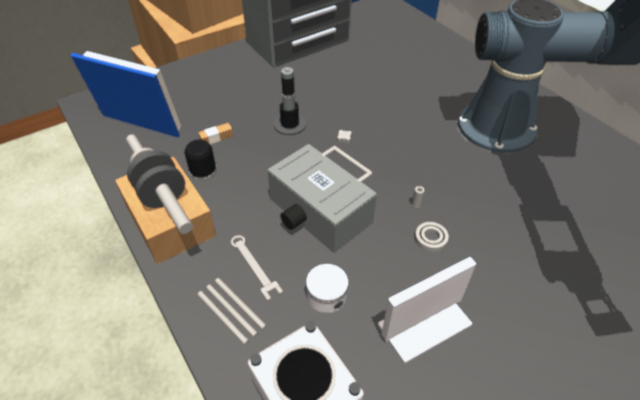

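View pics/top0.png

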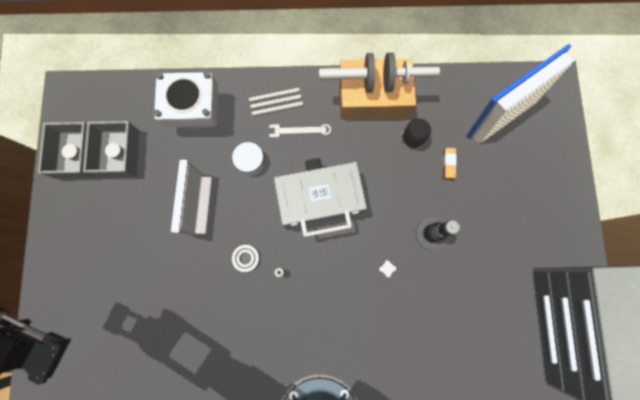

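View pics/wrist0.png

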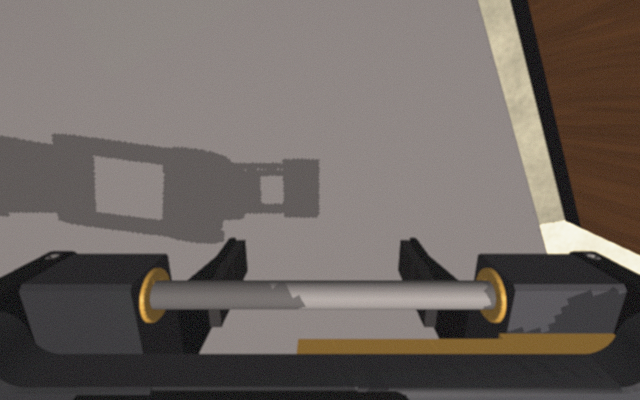

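Run:
```python
import cv2
a=cv2.imread('pics/top0.png');b=cv2.imread('pics/scene0.png')
cv2.imwrite('pics/z1.png',cv2.resize(a[140:290,150:350],None,fx=4,fy=4,interpolation=cv2.INTER_CUBIC))
cv2.imwrite('pics/z2.png',cv2.resize(b[140:380,240:500],None,fx=2.5,fy=2.5,interpolation=cv2.INTER_CUBIC))
cv2.imwrite('pics/z3.png',cv2.resize(b[50:200,180:380],None,fx=4,fy=4,interpolation=cv2.INTER_CUBIC))
```

```text
(no output)
```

View pics/z1.png

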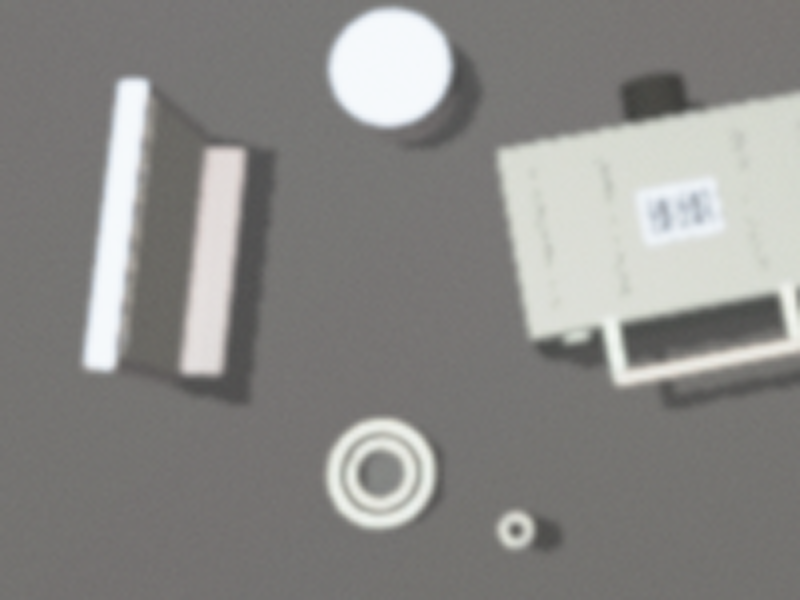

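View pics/z2.png

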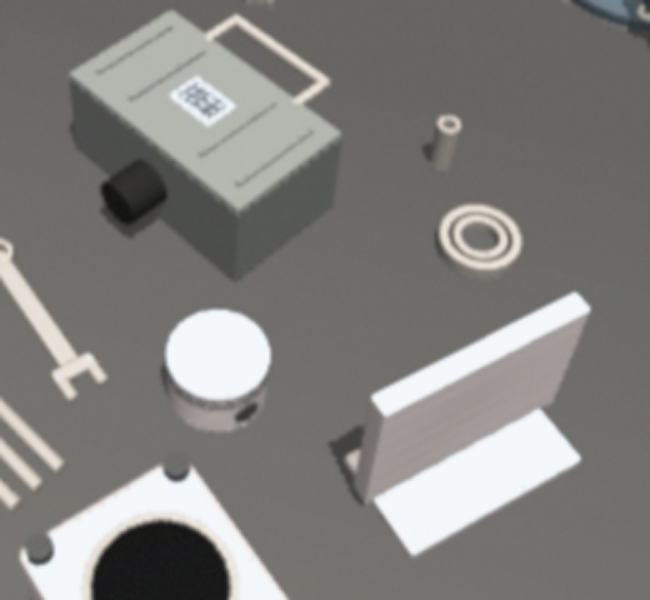

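View pics/z3.png

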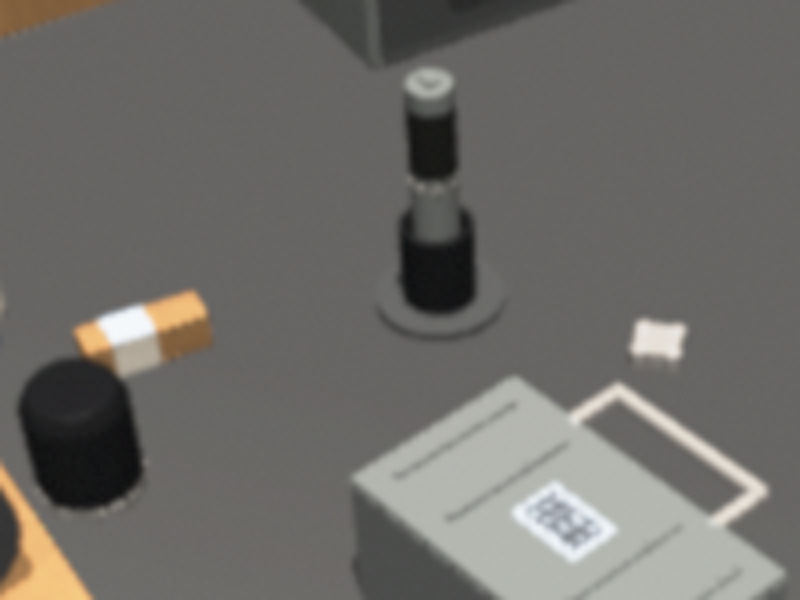

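Run:
```python
from h import *
np.set_printoptions(suppress=True)
T=get_image('top');S=get_image('scene')
out=T['image'][:,:,::-1].copy(); out2=S['image'][:,:,::-1].copy()
for q,z in [('cover',.1),('label',.102),('cover_bar',.098),('stand',0),('reader_center',.176),('panel_face',.145),('housing',.1),('bearing',.018),('rotor',.012),('wrist_pin',.055),('piston',.052)]:
  for nm,P,o in (('top',T,out),('scene',S,out2)):
    r=cut_out(P,q)
    for k in r[:2]:
        m=k['pixels'].astype(np.uint8); n=m.sum()
        print(q,nm,round(k['conf'],2),np.round(k['xy'],1),n, np.round(atz(P,k['xy'],z),3))
    if r:
        m=r[0]['pixels'].astype(np.uint8)
        cs,_=cv2.findContours(m,cv2.RETR_EXTERNAL,cv2.CHAIN_APPROX_NONE)
        cv2.drawContours(o,cs,-1,tuple(int(v) for v in np.random.randint(80,255,3)),1)
        if q in('cover','label','housing') and nm=='top':
            b=cv2.boxPoints(cv2.minAreaRect(max(cs,key=len)))
            w=np.array([atz(P,x,.1)[:2] for x in b]);print(np.round(w,3).tolist(),np.round(np.linalg.norm(w[1]-w[0]),3),np.round(np.linalg.norm(w[2]-w[1]),3))
cv2.imwrite('pics/seg.png',cv2.resize(out[80:300,150:480],None,fx=2.4,fy=2.4))
cv2.imwrite('pics/seg2.png',cv2.resize(out2[50:370,170:500],None,fx=1.8,fy=1.8))
```

```text
cover top 0.85 [321.7 192.5] 4203 [ 0.571 -0.02   0.1  ]
cover top 0.16 [417.4 136.2] 686 [ 0.717 -0.276  0.1  ]
[[0.617, 0.102], [0.654, -0.114], [0.488, -0.138], [0.453, 0.073]] 0.22 0.168
cover scene 0.52 [214.8 131.6] 454 [ 0.695 -0.295  0.1  ]
label top 0.67 [319.9 193. ] 4275 [ 0.57  -0.016  0.102]
[[0.616, 0.104], [0.653, -0.118], [0.487, -0.141], [0.453, 0.076]] 0.226 0.167
label scene 0.73 [326.1 181.1] 4544 [ 0.564 -0.006  0.102]
cover_bar top 0.88 [318.8 194. ] 4271 [ 0.568 -0.013  0.098]
cover_bar scene 0.69 [323.3 180.4] 4636 [ 0.565 -0.014  0.098]
cover_bar scene 0.33 [288.2  83.4] 507 [ 0.441 -0.369  0.098]
stand top 0.64 [424.7 236.5] 657 [ 0.46  -0.304  0.   ]
stand top 0.42 [247.9 155.6] 837 [0.704 0.188 0.   ]
stand scene 0.9 [289.2 118.4] 663 [ 0.457 -0.346 -0.   ]
reader_center top 0.77 [445.  226.3] 380 [ 0.47  -0.305  0.176]
reader_center scene 0.95 [288.1  85.7] 463 [ 0.501 -0.264  0.176]
reader_center scene 0.71 [431.  232.2] 782 [0.518 0.264 0.176]
panel_face top 0.81 [193.3 203.3] 2206 [0.543 0.294 0.145]
panel_face scene 0.77 [425.9 312.3] 5550 [0.619 0.37
[... 241 characters left out ...]
0.075]] 0.225 0.202
housing scene 0.63 [322.1 196. ] 7529 [0.594 0.024 0.1  ]
bearing top 0.93 [245.6 255.4] 588 [0.419 0.188 0.018]
bearing scene 0.96 [431.1 232.4] 799 [0.412 0.186 0.018]
rotor top 0.65 [387.5 268.3] 208 [ 0.376 -0.194  0.012]
rotor scene 0.57 [426.8 315.9] 5719 [0.555 0.333 0.012]
wrist_pin top 0.52 [280.3 270. ] 66 [0.378 0.091 0.055]
wrist_pin scene 0.7 [417.9 196.2] 197 [0.391 0.11  0.055]
wrist_pin scene 0.37 [291.9 120.1] 737 [ 0.488 -0.277  0.055]
piston top 0.95 [249.7 155.8] 826 [0.688 0.174 0.052]
piston top 0.46 [282.6 270.1] 58 [0.378 0.086 0.052]
piston scene 0.85 [326.3 285.2] 1674 [0.694 0.188 0.052]
piston scene 0.34 [288.3  87.5] 506 [ 0.419 -0.409  0.052]
```

View pics/seg.png

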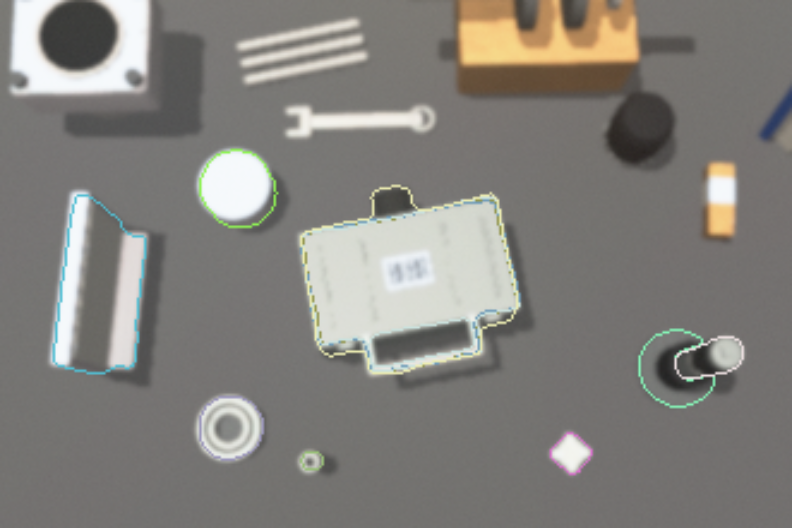

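View pics/seg2.png

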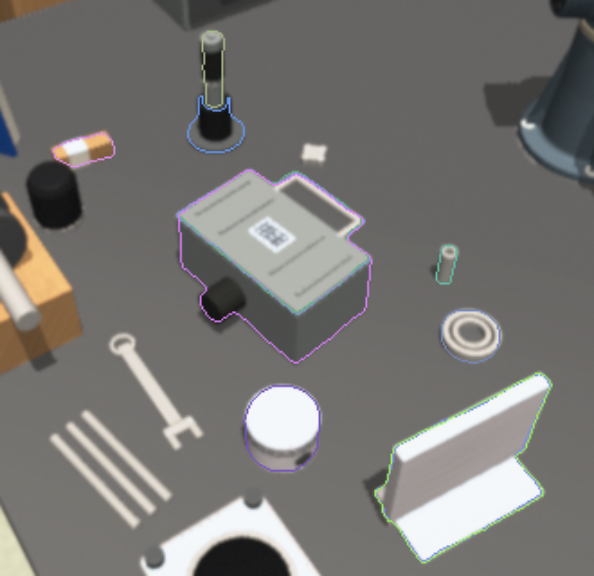

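```bash
cat > fit.py <<'E'
from h import *
from scipy.optimize import least_squares
T=get_image('top');S=get_image('scene')
f1=lambda u,v:(u/4+150,v/4+140); f2=lambda u,v:(u/2.5+240,v/2.5+140); fs=lambda u,v:(u/2.4+150,v/2.4+80)
def fit(obs,x0):
    def res(p):
        c,s=np.cos(p[2]),np.sin(p[2]); r=[]
        for P,xy,L in obs:
            X=[p[0]+c*L[0]-s*L[1],p[1]+s*L[0]+c*L[1],L[2]]
            r+=list(proj(P,X)-np.array(xy))
        return np.array(r)
    o=least_squares(res,x0,loss='soft_l1'); return o.x,res(o.x).reshape(-1,2)
a,b=.063,.109
H=[(T,fs(302,234),(a,b,.101)),(T,fs(495,198),(a,-b,.101)),(T,f1(530,340),(-a,b,.101)),(T,fs(370,373),(-.103,.06,.098)),(T,fs(480,354),(-.103,-.06,.098)),
 (S,f2(70,75),(a,-b,.101)),(S,f2(237,211),(a,b,.101)),(S,f2(340,133),(-a,b,.101)),(S,f2(172,10),(-a,-b,.101)),(S,f2(237,280),(a,b,0)),(S,f2(236,15),(-.103,-.06,.103)),(S,f2(330,82),(-.103,.06,.098))]
# panel local: x width, face y=0 looks -y, body to +.018
Pn=[(T,f1(150,80),(.09,0,.145)),(T,f1(118,370),(-.09,0,.145)),(T,f1(118,78),(.09,.018,.145)),(T,f1(83,368),(-.09,.018,.145)),(T,f1(245,148),(.08,-.025,.01)),(T,f1(222,375),(-.08,-.025,.01)),
 (S,f2(372,398),(.09,0,.145)),(S,f2(574,292),(-.09,0,.145)),(S,f2(388,415),(.09,.018,.145)),(S,f2(591,308),(-.09,.018,.145)),(S,f2(580,459),(-.08,.065,.01)),(S,f2(413,555),(.08,.065,.01))]
for n,O,x0 in(('housing',H,(.57,-.016,.15)),('panel',Pn,(.56,.3,0))):
    for nm,sel in(('both',O),('top',[o for o in O if o[0] is T]),('scene',[o for o in O if o[0] is S])):
        x,r=fit(sel,x0);print(n,nm,np.round(x,4))
        if nm=='both':print(np.round(r,1).tolist())
# stand
import numpy as np
for P,nm in((T,'top'),(S,'scene')):
    for r in cut_out(P,'stand')[:1]:
        m=r['pixels'].astype(np.uint8);cs,_=cv2.findContours(m,cv2.RETR_EXTERNAL,cv2.CHAIN_APPROX_NONE);c=max(cs,key=len)[:,0,:]
        w=np.array([atz(P,q,.006)[:2] for q in c]); 
        def rr(p): return np.hypot(w[:,0]-p[0],w[:,1]-p[1])-.045
        o=least_squares(rr,(.46,-.31),loss='soft_l1',f_scale=.001);print('stand',nm,np.round(o.x,4),o.cost)
    print(np.round(proj(P,(.46,-.31,.176)),1))
E
python3 fit.py
```

```text
housing both [ 0.5717 -0.0148  0.1699]
[[-2.4, -0.7], [-0.3, -1.3], [-0.5, -0.5], [-0.1, 1.0], [0.6, -0.2], [-0.8, -1.2], [0.3, -0.6], [0.9, -0.6], [-0.4, -0.8], [-0.9, 1.0], [0.6, -1.1], [0.6, 0.0]]
housing top [ 0.5705 -0.016   0.1622]
housing scene [ 0.5728 -0.0136  0.1748]
panel both [ 0.5639  0.321  -0.0727]
[[-1.1, -0.4], [-1.4, -0.6], [-0.3, -0.3], [-0.1, -0.5], [-0.5, -0.4], [-0.5, -0.5], [-0.6, -1.3], [0.4, -1.3], [-0.8, 0.1], [0.3, -0.5], [0.9, -1.1], [0.2, -0.5]]
panel top [ 0.5627  0.3193 -0.073 ]
panel scene [ 0.5651  0.322  -0.071 ]
stand top [ 0.4697 -0.3228] 0.0007921471055450576
[447.5 230.4]
stand scene [ 0.4657 -0.3277] 0.000803479234771361
[292.7  71.4]
```

Run:
```python
from h import *
T=get_image('top');S=get_image('scene')
print(atz(T,(432.1,233.3),.003),atz(S,(290.3,124),.003))
print(atz(T,(452.9,227.1),.176),atz(S,(287.25,70.5),.176))
for P,n in((T,'top'),(S,'scene')):
    m=cut_out(P,'stand')[0]['pixels'];v,u=np.nonzero(m);print(n,u.min(),u.max(),v.min(),v.max())
    for q in [(.466,-.318)]:
        pts=[proj(P,(q[0]+.045*np.cos(a),q[1]+.045*np.sin(a),.006)) for a in np.linspace(0,6.28,60)]
        pts+=[proj(P,(q[0]+.016*np.cos(a),q[1]+.016*np.sin(a),.176)) for a in np.linspace(0,6.28,60)]
        pts+=[proj(P,(q[0]+.026*np.cos(a),q[1]+.026*np.sin(a),.066)) for a in np.linspace(0,6.28,60)]
        im=cv2.resize(P['image'][:,:,::-1],None,fx=6,fy=6,interpolation=cv2.INTER_CUBIC)
        for p in pts: cv2.circle(im,(int(p[0]*6+2.5),int(p[1]*6+2.5)),1,(0,0,255),-1)
        c=proj(P,(q[0],q[1],.08))*6;c=c.astype(int)
        cv2.imwrite(f'pics/st_{n}.png',im[max(0,c[1]-250):c[1]+250,c[0]-250:c[0]+250])
```

```text
[ 0.46823981 -0.32456284  0.003     ] [ 0.46880013 -0.3203371   0.003     ]
[ 0.46730044 -0.32317765  0.176     ] [ 0.4694251  -0.32088058  0.176     ]
top 416 447 218 248
scene 274 305 102 134
```

View pics/st_top.png

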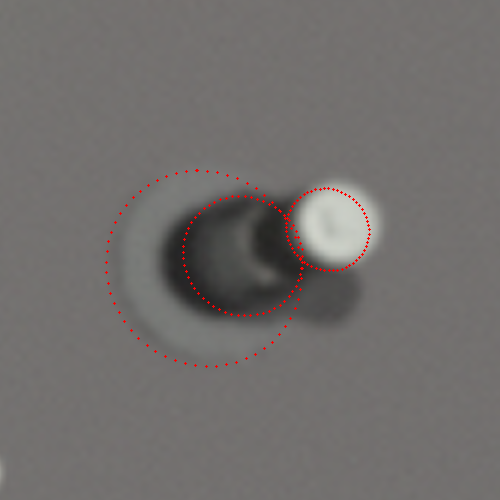

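View pics/st_scene.png

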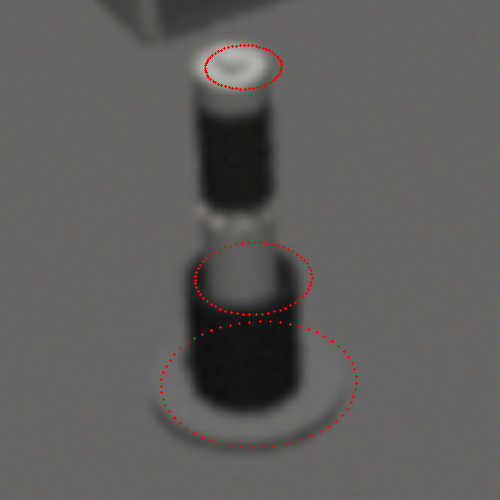

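Emit:
{"name": "carry_out", "arguments": {
  "targets": [
    {"tx": 17, "ty": -30, "tz": 6, "wz": -4},
    {"tx": 17, "ty": -30, "tz": 6, "wz": -4},
    {"tx": 17, "ty": -30, "tz": 6, "wz": -4},
    {"tx": 17, "ty": -30, "tz": 6, "wz": -4},
    {"tx": 17, "ty": -30, "tz": 6, "wz": -4},
    {"tx": 17, "ty": -30, "tz": 6, "wz": -4},
    {"tx": 17, "ty": -30, "tz": 6, "wz": -4},
    {"tx": 17, "ty": -30, "tz": 6, "wz": -4},
    {"tx": 17, "ty": -30, "tz": 6, "wz": -4},
    {"tx": 17, "ty": -30, "tz": 6, "wz": -4},
    {"tx": 17, "ty": -30, "tz": 6, "wz": -4},
    {"tx": 17, "ty": -30, "tz": 6, "wz": -4},
    {"tx": 17, "ty": -30, "tz": 6, "wz": -4},
    {"tx": 17, "ty": -30, "tz": 6, "wz": -4}
  ]
}}

```text
validation failed for argument at $.ta...
```

Emit:
{"name": "carry_out", "arguments": {
  "targets": [
    {"tx": -2, "ty": -34, "tz": -1},
    {"tx": -2, "ty": -34, "tz": -1},
    {"tx": -2, "ty": -34, "tz": -1},
    {"tx": -2, "ty": -34, "tz": -1},
    {"tx": -2, "ty": -34, "tz": -1},
    {"tx": -2, "ty": -34, "tz": -1},
    {"tx": -2, "ty": -34, "tz": -1},
    {"tx": -2, "ty": -34, "tz": -1},
    {"tx": -2, "ty": -34, "tz": -1},
    {"tx": -2, "ty": -34, "tz": -1},
    {"tx": -2, "ty": -34, "tz": -1},
    {"tx": -2, "ty": -34, "tz": -1},
    {"tx": -2, "ty": -34, "tz": -1},
    {"tx": -2, "ty": -28, "tz": -1},
    {},
    {}
  ]
}}

```text
validation failed for argument at $.ta...
```

```bash
cat > look.py <<'E'
from h import *
import sys
np.set_printoptions(suppress=True)
s=get_state();print('t',round(float(s['time']),2),np.round(s['eef_pos'],4),np.round(s['tcp_rot'],4),np.round(s['force'],1),round(float(s['opening']),4),np.round(s['joint_positions'],2))
from scipy.spatial.transform import Rotation as Ro
print(np.round(Ro.from_quat(s['tcp_rot']).as_matrix(),3).tolist())
E
cat > a.py <<'E'
from look import *
W=get_image('wrist')
im=W['image'][:,:,::-1].copy()
q=(.4685,-.3225)
for r,z,col in((.016,.176,(0,0,255)),(.026,.066,(0,255,0)),(.045,.006,(255,0,0))):
    for a in np.linspace(0,6.28,80):
        p=proj(W,(q[0]+r*np.cos(a),q[1]+r*np.sin(a),z)); cv2.circle(im,(int(round(p[0])),int(round(p[1]))),0,col,-1)
cv2.imwrite('pics/w1.png',im)
for q in('reader_center','stand'):
    for r in place_of(W,q)[:1]: print(q,r['conf'],r['xy'])
E
python3 a.py
```

```text
t 4.0 [0.2604 0.5682 0.2396] [ 0.2132  0.977  -0.      0.    ] [-0.5  0.6 -0.3] 0.0872 [ 0.96  0.53  1.43 -0.    1.18 -0.18]
[[-0.909, 0.417, 0.0], [0.417, 0.909, -0.0], [-0.0, 0.0, -1.0]]
```

View pics/w1.png

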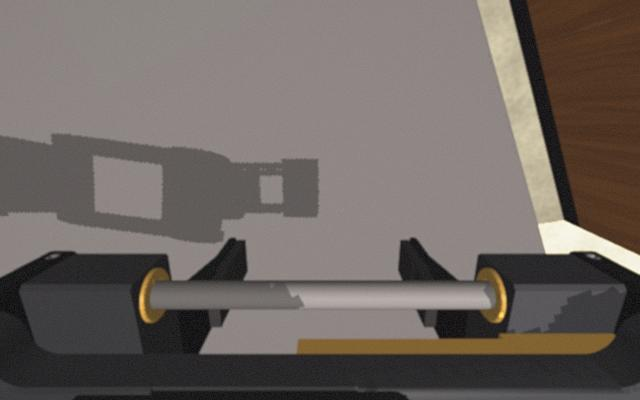

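The move was refused, and the wrist view is unchanged, showing only the bench. I'll retry one row with all six fields given.

Emit:
{"name": "carry_out", "arguments": {
  "targets": [
    {"tx": 17, "ty": -30, "tz": 6, "wx": 0, "wy": 0, "wz": -4}
  ]
}}

```text
time: 4.25
eef_pos: [0.2761, 0.5401, 0.2449]
tcp_rot: [0.246, 0.969, 0.001, -0.001]
force: [1.2, -0.7, -0.2]
opening: 0.0871
```

Emit:
{"name": "carry_out", "arguments": {
  "targets": [
    {"tx": 17, "ty": -30, "tz": 6, "wx": 0, "wy": 0, "wz": -4},
    {"tx": 17, "ty": -30, "tz": 6, "wx": 0, "wy": 0, "wz": -4},
    {"tx": 17, "ty": -30, "tz": 6, "wx": 0, "wy": 0, "wz": -4},
    {"tx": 17, "ty": -30, "tz": 6, "wx": 0, "wy": 0, "wz": -4},
    {"tx": 17, "ty": -30, "tz": 6, "wx": 0, "wy": 0, "wz": -4},
    {"tx": 17, "ty": -30, "tz": 6, "wx": 0, "wy": 0, "wz": -4},
    {"tx": 17, "ty": -30, "tz": 6, "wx": 0, "wy": 0, "wz": -4},
    {"tx": 17, "ty": -30, "tz": 6, "wx": 0, "wy": 0, "wz": -4},
    {"tx": 17, "ty": -30, "tz": 6, "wx": 0, "wy": 0, "wz": -4},
    {"tx": 17, "ty": -30, "tz": 6, "wx": 0, "wy": 0, "wz": -4},
    {"tx": 17, "ty": -30, "tz": 6, "wx": 0, "wy": 0, "wz": -4},
    {"tx": 17, "ty": -30, "tz": 6, "wx": 0, "wy": 0, "wz": -4},
    {"tx": 17, "ty": -30, "tz": 6, "wx": 0, "wy": 0, "wz": -4}
  ]
}}

```text
time: 5.55
eef_pos: [0.4989, 0.1468, 0.324]
tcp_rot: [0.648, 0.762, 0.0, 0.0]
force: [0.4, 0.1, 0.0]
opening: 0.0869
```

Emit:
{"name": "carry_out", "arguments": {
  "targets": [
    {"tx": -2, "ty": -34, "tz": -1, "wx": 0, "wy": 0, "wz": 0},
    {"tx": -2, "ty": -34, "tz": -1, "wx": 0, "wy": 0, "wz": 0},
    {"tx": -2, "ty": -34, "tz": -1, "wx": 0, "wy": 0, "wz": 0},
    {"tx": -2, "ty": -34, "tz": -1, "wx": 0, "wy": 0, "wz": 0},
    {"tx": -2, "ty": -34, "tz": -1, "wx": 0, "wy": 0, "wz": 0},
    {"tx": -2, "ty": -34, "tz": -1, "wx": 0, "wy": 0, "wz": 0},
    {"tx": -2, "ty": -34, "tz": -1, "wx": 0, "wy": 0, "wz": 0},
    {"tx": -2, "ty": -34, "tz": -1, "wx": 0, "wy": 0, "wz": 0},
    {"tx": -2, "ty": -34, "tz": -1, "wx": 0, "wy": 0, "wz": 0},
    {"tx": -2, "ty": -34, "tz": -1, "wx": 0, "wy": 0, "wz": 0},
    {"tx": -2, "ty": -34, "tz": -1, "wx": 0, "wy": 0, "wz": 0},
    {"tx": -2, "ty": -34, "tz": -1, "wx": 0, "wy": 0, "wz": 0},
    {"tx": -2, "ty": -34, "tz": -1, "wx": 0, "wy": 0, "wz": 0},
    {"tx": -2, "ty": -28, "tz": -1, "wx": 0, "wy": 0, "wz": 0},
    {"tx": 0, "ty": 0, "tz": 0, "wx": 0, "wy": 0, "wz": 0}
  ]
}}

```text
time: 7.05
eef_pos: [0.4702, -0.3258, 0.3093]
tcp_rot: [0.648, 0.761, -0.001, 0.001]
force: [-0.5, 0.2, 0.5]
opening: 0.0871
```

```bash
python3 a.py
```

```text
t 7.05 [ 0.4702 -0.3258  0.3093] [ 0.6484  0.7613 -0.0007  0.0009] [-0.5  0.2  0.5] 0.0871 [-0.8   0.38  1.48 -0.    1.28 -0.96]
[[-0.159, 0.987, 0.001], [0.987, 0.159, -0.002], [-0.002, 0.0, -1.0]]
reader_center 0.7 [322.2, 174.6]
stand 0.67 [320.6, 163.4]
```

View pics/w1.png

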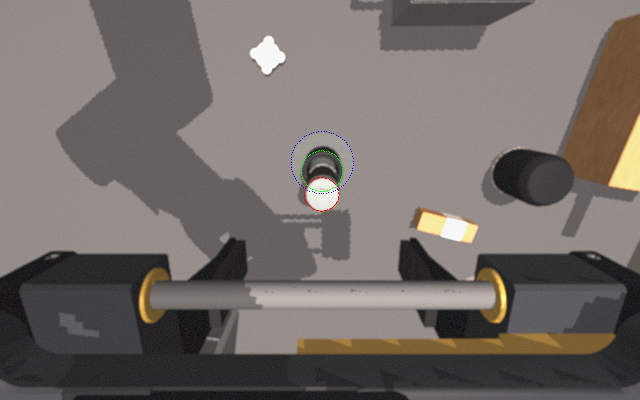

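The wrist view shows the reader's white top at (322,195), within about 1 px of my projected estimate. I'll descend.

Emit:
{"name": "carry_out", "arguments": {
  "targets": [
    {"tx": -2, "ty": 3, "tz": -25, "wx": 0, "wy": 0, "wz": 0},
    {"tx": 0, "ty": 0, "tz": -30, "wx": 0, "wy": 0, "wz": 0},
    {"tx": 0, "ty": 0, "tz": -30, "wx": 0, "wy": 0, "wz": 0},
    {"tx": 0, "ty": 0, "tz": -30, "wx": 0, "wy": 0, "wz": 0},
    {"tx": 0, "ty": 0, "tz": -30, "wx": 0, "wy": 0, "wz": 0},
    {"tx": 0, "ty": 0, "tz": -20, "wx": 0, "wy": 0, "wz": 0},
    {"tx": 0, "ty": 0, "tz": -8, "wx": 0, "wy": 0, "wz": 0},
    {"tx": 0, "ty": 0, "tz": 0, "wx": 0, "wy": 0, "wz": 0}
  ]
}}

```text
time: 8.0
eef_pos: [0.4682, -0.3174, 0.1359]
tcp_rot: [0.646, 0.763, 0.0, -0.001]
force: [-0.3, 0.9, -0.0]
opening: 0.0871
```

Emit:
{"name": "carry_out", "arguments": {
  "targets": [
    {"tx": 0, "ty": 0, "tz": 0, "wx": 0, "wy": 0, "wz": 0},
    {"tx": 0, "ty": 0, "tz": 0, "wx": 0, "wy": 0, "wz": 0},
    {"tx": 0, "ty": 0, "tz": 0, "wx": 0, "wy": 0, "wz": 0},
    {"tx": 0, "ty": 0, "tz": 0, "wx": 0, "wy": 0, "wz": 0},
    {"tx": 0, "ty": 0, "tz": 0, "wx": 0, "wy": 0, "wz": 0},
    {"tx": 0, "ty": 0, "tz": 0, "wx": 0, "wy": 0, "wz": 0}
  ],
  "grip": 25,
  "grip_force": 25
}}

```text
time: 8.6
eef_pos: [0.4684, -0.319, 0.1368]
tcp_rot: [0.647, 0.762, -0.0, 0.0]
force: [-0.0, 0.0, 0.6]
opening: 0.0467
```

Emit:
{"name": "carry_out", "arguments": {
  "targets": [
    {"tx": 0, "ty": -3, "tz": 0, "wx": 0, "wy": 0, "wz": 0},
    {"tx": 0, "ty": 0, "tz": 0, "wx": 0, "wy": 0, "wz": 0},
    {"tx": 0, "ty": 0, "tz": 0, "wx": 0, "wy": 0, "wz": 0},
    {"tx": 0, "ty": 0, "tz": 0, "wx": 0, "wy": 0, "wz": 0}
  ]
}}

```text
time: 9.0
eef_pos: [0.4685, -0.3222, 0.1366]
tcp_rot: [0.647, 0.763, -0.0, 0.0]
force: [0.3, -0.3, 0.3]
opening: 0.0314
```

Run:
```python
from look import *
save(get_image('wrist'),'w2');S=get_image('scene');cv2.imwrite('pics/s2.png',cv2.resize(S['image'][40:200,200:400,::-1],None,fx=4,fy=4))
```

```text
t 9.0 [ 0.4685 -0.3222  0.1366] [ 0.6469  0.7625 -0.0001  0.0003] [ 0.3 -0.3  0.3] 0.0314 [-0.8   0.59  1.67 -0.    0.88 -0.96]
[[-0.163, 0.987, 0.0], [0.987, 0.163, -0.001], [-0.001, 0.0, -1.0]]
```

View pics/w2.png

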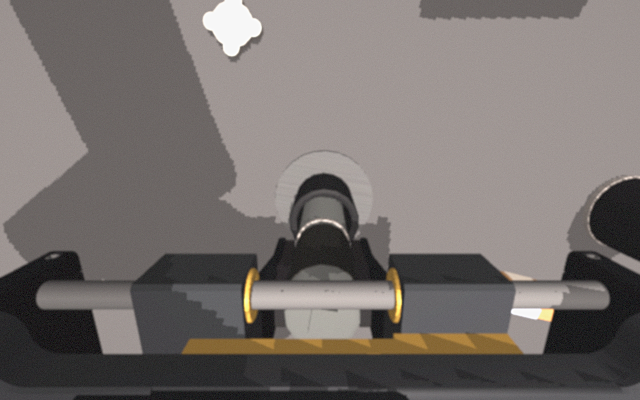

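View pics/s2.png

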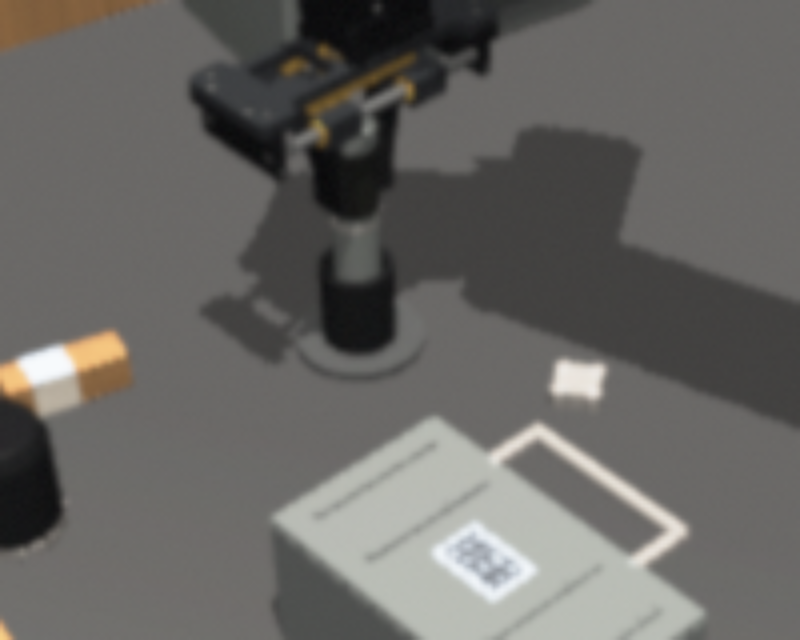

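Grasped: the opening is 31.4 mm on the band, and the scene view shows the rod upright. Next I'll lift it and carry it to the label.

Emit:
{"name": "carry_out", "arguments": {
  "targets": [
    {"tx": 0, "ty": 0, "tz": 14, "wx": 0, "wy": 0, "wz": 0},
    {"tx": 0, "ty": 0, "tz": 24, "wx": 0, "wy": 0, "wz": 0},
    {"tx": 0, "ty": 0, "tz": 27, "wx": 0, "wy": 0, "wz": 0},
    {"tx": 0, "ty": 0, "tz": 27, "wx": 0, "wy": 0, "wz": 0},
    {"tx": 0, "ty": 0, "tz": 27, "wx": 0, "wy": 0, "wz": 0},
    {"tx": 0, "ty": 0, "tz": 27, "wx": 0, "wy": 0, "wz": 0},
    {"tx": 5, "ty": 15, "tz": 0, "wx": 0, "wy": 0, "wz": 0},
    {"tx": 10, "ty": 30, "tz": 0, "wx": 0, "wy": 0, "wz": 0},
    {"tx": 10, "ty": 30, "tz": 0, "wx": 0, "wy": 0, "wz": 0},
    {"tx": 10, "ty": 30, "tz": 0, "wx": 0, "wy": 0, "wz": 0},
    {"tx": 10, "ty": 30, "tz": 0, "wx": 0, "wy": 0, "wz": 0},
    {"tx": 10, "ty": 30, "tz": 0, "wx": 0, "wy": 0, "wz": 0},
    {"tx": 10, "ty": 30, "tz": 0, "wx": 0, "wy": 0, "wz": 0},
    {"tx": 10, "ty": 30, "tz": 0, "wx": 0, "wy": 0, "wz": 0},
    {"tx": 10, "ty": 30, "tz": 0, "wx": 0, "wy": 0, "wz": 0},
    {"tx": 10, "ty": 30, "tz": 0, "wx": 0, "wy": 0, "wz": 0},
    {"tx": 8, "ty": 20, "tz": 0, "wx": 0, "wy": 0, "wz": 0},
    {"tx": 0, "ty": 2, "tz": 0, "wx": 0, "wy": 0, "wz": 0},
    {"tx": 0, "ty": 0, "tz": 0, "wx": 0, "wy": 0, "wz": 0},
    {"tx": 0, "ty": 0, "tz": 0, "wx": 0, "wy": 0, "wz": 0}
  ]
}}

```text
time: 11.1
eef_pos: [0.5705, -0.0151, 0.2817]
tcp_rot: [0.647, 0.762, -0.001, -0.001]
force: [-1.6, 0.2, -1.4]
opening: 0.0313
```

Run:
```python
from look import *
W=get_image('wrist');S=get_image('scene');T=get_image('top')
save(W,'w3');cv2.imwrite('pics/s3.png',cv2.resize(S['image'][60:260,220:420,::-1],None,fx=3,fy=3))
cv2.imwrite('pics/t3.png',cv2.resize(T['image'][120:280,220:420,::-1],None,fx=4,fy=4))
for q,z in(('label',.102),):
  for P in(W,S,T):
    r=place_of(P,q)
    if r: print(q,r[0]['conf'],np.round(r[0]['xy'],1),np.round(atz(P,r[0]['xy'],z),4))
```

```text
t 11.1 [ 0.5705 -0.0151  0.2817] [ 0.647   0.7625 -0.0007 -0.0008] [-1.6  0.2 -1.4] 0.0313 [-0.22  0.41  1.52 -0.    1.22 -0.39]
[[-0.163, 0.987, -0.002], [0.987, 0.163, 0.0], [0.0, -0.002, -1.0]]
label 0.94 [323.5 186.6] [ 0.5713 -0.0153  0.102 ]
label 0.7 [319.9 183.6] [ 0.5791 -0.0071  0.102 ]
```

View pics/w3.png

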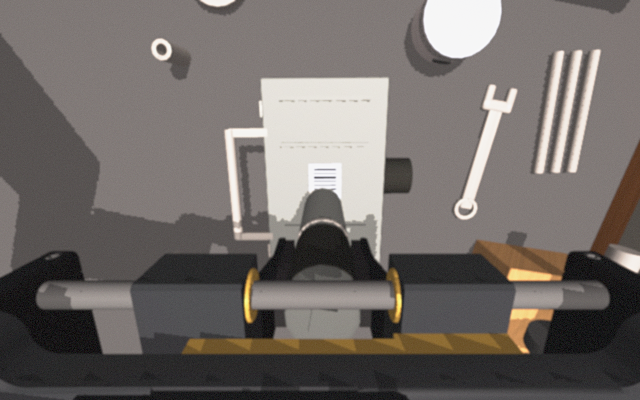

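View pics/s3.png

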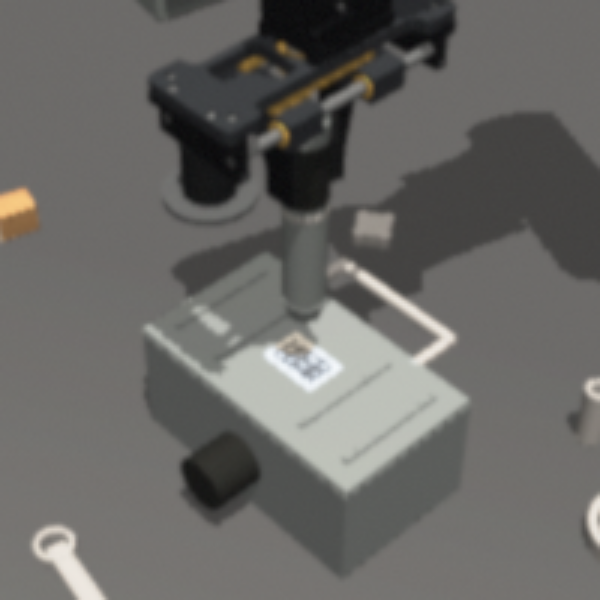

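Run:
```python
from look import *
W=get_image('wrist');save(W,'w3b')
def L(x,y,z,p=(.5717,-.0148,.168)):
    c,s=np.cos(p[2]),np.sin(p[2]); return proj(W,(p[0]+c*x-s*y,p[1]+s*x+c*y,z))
for a in[(.063,.109,.1),(-.063,.109,.1),(.063,0,.1),(-.063,0,.1),(-.103,.06,.098),(-.103,-.06,.098),(-.017,.025,.102),(.017,.025,.102),(.025,.017,.102),(-.025,.017,.102)]: print(a,np.round(L(*a),1))
im=W['image'][60:260,210:420,::-1];cv2.imwrite('pics/z4.png',cv2.resize(im,None,fx=3.5,fy=3,interpolation=cv2.INTER_CUBIC))
```

```text
t 11.4 [ 0.5713 -0.0156  0.2826] [ 0.6474  0.7621 -0.      0.    ] [-0.5 -0.3 -0.9] 0.0316 [-0.22  0.41  1.52 -0.    1.22 -0.39]
[[-0.162, 0.987, 0.0], [0.987, 0.162, -0.0], [-0.0, 0.0, -1.0]]
(0.063, 0.109, 0.1) [386.8  75.8]
(-0.063, 0.109, 0.1) [257.8  76.7]
(0.063, 0, 0.1) [381.4 184.6]
(-0.063, 0, 0.1) [264.6 185.3]
(-0.103, 0.06, 0.098) [222.6 128.4]
(-0.103, -0.06, 0.098) [233.1 236.3]
(-0.017, 0.025, 0.102) [306.6 162.3]
(0.017, 0.025, 0.102) [339.  162.1]
(0.025, 0.017, 0.102) [346.5 169.6]
(-0.025, 0.017, 0.102) [299.2 169.9]
```

View pics/z4.png

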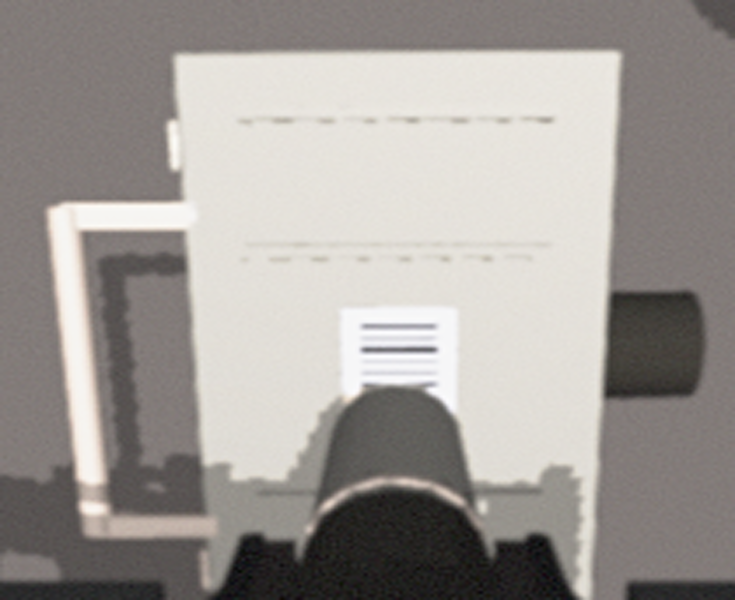

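The label's upper edge shows at about (307..341, 163), 1 to 2 px from the model. The reader is on target to within roughly 1.5 mm, so I'll nudge it and hold steady.

Emit:
{"name": "carry_out", "arguments": {
  "targets": [
    {"tx": 1, "ty": 0, "tz": 0, "wx": 0, "wy": 0, "wz": 0},
    {"tx": 0, "ty": 0, "tz": 0, "wx": 0, "wy": 0, "wz": 0},
    {"tx": 0, "ty": 0, "tz": 0, "wx": 0, "wy": 0, "wz": 0},
    {"tx": 0, "ty": 0, "tz": 0, "wx": 0, "wy": 0, "wz": 0},
    {"tx": 0, "ty": 0, "tz": 0, "wx": 0, "wy": 0, "wz": 0},
    {"tx": 0, "ty": 0, "tz": 0, "wx": 0, "wy": 0, "wz": 0},
    {"tx": 0, "ty": 0, "tz": 0, "wx": 0, "wy": 0, "wz": 0},
    {"tx": 0, "ty": 0, "tz": 0, "wx": 0, "wy": 0, "wz": 0},
    {"tx": 0, "ty": 0, "tz": 0, "wx": 0, "wy": 0, "wz": 0},
    {"tx": 0, "ty": 0, "tz": 0, "wx": 0, "wy": 0, "wz": 0},
    {"tx": 0, "ty": 0, "tz": 0, "wx": 0, "wy": 0, "wz": 0},
    {"tx": 0, "ty": 0, "tz": 0, "wx": 0, "wy": 0, "wz": 0},
    {"tx": 0, "ty": 0, "tz": 0, "wx": 0, "wy": 0, "wz": 0},
    {"tx": 0, "ty": 0, "tz": 0, "wx": 0, "wy": 0, "wz": 0},
    {"tx": 0, "ty": 0, "tz": 0, "wx": 0, "wy": 0, "wz": 0},
    {"tx": 0, "ty": 0, "tz": 0, "wx": 0, "wy": 0, "wz": 0},
    {"tx": 0, "ty": 0, "tz": 0, "wx": 0, "wy": 0, "wz": 0},
    {"tx": 0, "ty": 0, "tz": 0, "wx": 0, "wy": 0, "wz": 0},
    {"tx": 0, "ty": 0, "tz": 0, "wx": 0, "wy": 0, "wz": 0},
    {"tx": 0, "ty": 0, "tz": 0, "wx": 0, "wy": 0, "wz": 0}
  ]
}}

```text
time: 13.45
eef_pos: [0.5724, -0.0149, 0.2825]
tcp_rot: [0.647, 0.763, -0.0, 0.0]
force: [-0.0, 0.1, -1.3]
opening: 0.0314
```

```bash
python3 look.py
```

```text
t 13.45 [ 0.5724 -0.0149  0.2825] [ 0.647   0.7625 -0.      0.    ] [-0.   0.1 -1.3] 0.0314 [-0.22  0.41  1.52 -0.    1.22 -0.38]
[[-0.163, 0.987, -0.0], [0.987, 0.163, -0.0], [-0.0, -0.0, -1.0]]
```

Emit:
{"name": "carry_out", "arguments": {
  "targets": [
    {"tx": -6, "ty": -17, "tz": 0, "wx": 0, "wy": 0, "wz": 0},
    {"tx": -10, "ty": -30, "tz": 0, "wx": 0, "wy": 0, "wz": 0},
    {"tx": -10, "ty": -30, "tz": 0, "wx": 0, "wy": 0, "wz": 0},
    {"tx": -10, "ty": -30, "tz": 0, "wx": 0, "wy": 0, "wz": 0},
    {"tx": -10, "ty": -30, "tz": 0, "wx": 0, "wy": 0, "wz": 0},
    {"tx": -10, "ty": -30, "tz": 0, "wx": 0, "wy": 0, "wz": 0},
    {"tx": -10, "ty": -30, "tz": 0, "wx": 0, "wy": 0, "wz": 0},
    {"tx": -10, "ty": -30, "tz": 0, "wx": 0, "wy": 0, "wz": 0},
    {"tx": -10, "ty": -30, "tz": 0, "wx": 0, "wy": 0, "wz": 0},
    {"tx": -10, "ty": -30, "tz": 0, "wx": 0, "wy": 0, "wz": 0},
    {"tx": -8, "ty": -20, "tz": 0, "wx": 0, "wy": 0, "wz": 0},
    {"tx": 0, "ty": 0, "tz": -20, "wx": 0, "wy": 0, "wz": 0},
    {"tx": 0, "ty": 0, "tz": -25, "wx": 0, "wy": 0, "wz": 0},
    {"tx": 0, "ty": 0, "tz": -20, "wx": 0, "wy": 0, "wz": 0},
    {"tx": 0, "ty": 0, "tz": 0, "wx": 0, "wy": 0, "wz": 0},
    {"tx": 0, "ty": 0, "tz": 0, "wx": 0, "wy": 0, "wz": 0}
  ]
}}

```text
time: 15.05
eef_pos: [0.4685, -0.322, 0.2177]
tcp_rot: [0.647, 0.763, 0.0, -0.0]
force: [0.4, 0.0, 1.0]
opening: 0.0313
```

Run:
```python
from look import *
W=get_image('wrist');S=get_image('scene')
save(W,'w4');cv2.imwrite('pics/s4.png',cv2.resize(S['image'][40:180,220:380,::-1],None,fx=5,fy=4))
```

```text
t 15.05 [ 0.4685 -0.322   0.2177] [ 0.647   0.7625  0.     -0.0001] [0.4 0.  1. ] 0.0313 [-0.8   0.48  1.6   0.    1.06 -0.96]
[[-0.163, 0.987, -0.0], [0.987, 0.163, 0.0], [0.0, -0.0, -1.0]]
```

View pics/w4.png

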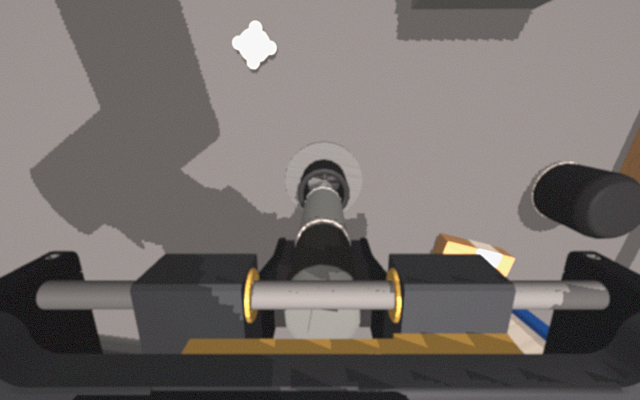

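View pics/s4.png

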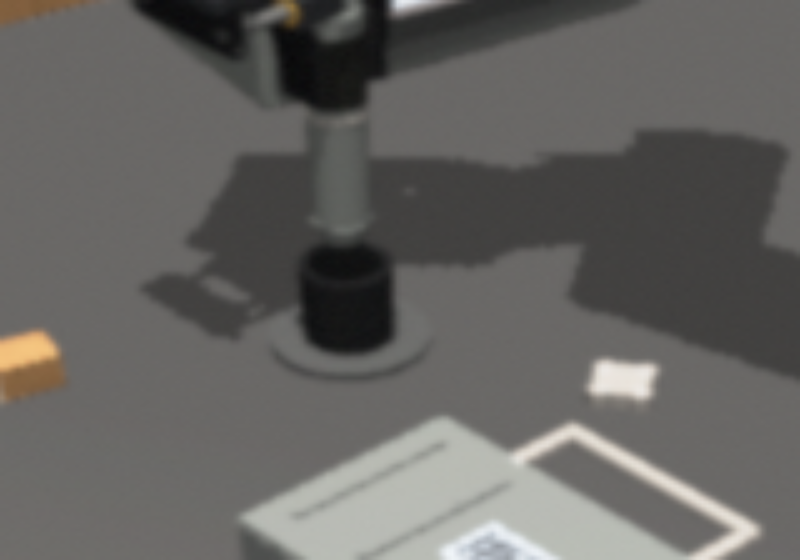

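The nose sits centred above the tube. I'll lower it.

Emit:
{"name": "carry_out", "arguments": {
  "targets": [
    {"tx": 0, "ty": 0, "tz": -15, "wx": 0, "wy": 0, "wz": 0},
    {"tx": 0, "ty": 0, "tz": -15, "wx": 0, "wy": 0, "wz": 0},
    {"tx": 0, "ty": 0, "tz": -15, "wx": 0, "wy": 0, "wz": 0},
    {"tx": 0, "ty": 0, "tz": -15, "wx": 0, "wy": 0, "wz": 0},
    {"tx": 0, "ty": 0, "tz": -12, "wx": 0, "wy": 0, "wz": 0},
    {"tx": 0, "ty": 0, "tz": -7, "wx": 0, "wy": 0, "wz": 0},
    {"tx": 0, "ty": 0, "tz": 0, "wx": 0, "wy": 0, "wz": 0},
    {"tx": 0, "ty": 0, "tz": 0, "wx": 0, "wy": 0, "wz": 0}
  ]
}}

```text
time: 15.95
eef_pos: [0.4688, -0.3222, 0.1391]
tcp_rot: [0.647, 0.763, -0.0, 0.001]
force: [0.1, 0.2, -1.5]
opening: 0.0315
```

Emit:
{"name": "carry_out", "arguments": {
  "targets": [
    {"tx": 0, "ty": 0, "tz": -2, "wx": 0, "wy": 0, "wz": 0},
    {"tx": 0, "ty": 0, "tz": 0, "wx": 0, "wy": 0, "wz": 0},
    {"tx": 0, "ty": 0, "tz": 0, "wx": 0, "wy": 0, "wz": 0}
  ]
}}

```text
time: 16.25
eef_pos: [0.4685, -0.322, 0.1369]
tcp_rot: [0.647, 0.763, -0.0, 0.0]
force: [-0.3, 0.2, -0.2]
opening: 0.0312
```

Emit:
{"name": "carry_out", "arguments": {
  "targets": [
    {"tx": 0, "ty": 0, "tz": 0, "wx": 0, "wy": 0, "wz": 0},
    {"tx": 0, "ty": 0, "tz": 0, "wx": 0, "wy": 0, "wz": 0},
    {"tx": 0, "ty": 0, "tz": 0, "wx": 0, "wy": 0, "wz": 0},
    {"tx": 0, "ty": 0, "tz": 0, "wx": 0, "wy": 0, "wz": 0},
    {"tx": 0, "ty": 0, "tz": 0, "wx": 0, "wy": 0, "wz": 0},
    {"tx": 0, "ty": 0, "tz": 0, "wx": 0, "wy": 0, "wz": 0}
  ],
  "grip": 70
}}

```text
time: 16.85
eef_pos: [0.4684, -0.3219, 0.1366]
tcp_rot: [0.647, 0.763, -0.0, 0.0]
force: [0.8, -0.1, -0.4]
opening: 0.0674
```

Emit:
{"name": "carry_out", "arguments": {
  "targets": [
    {"tx": 0, "ty": 0, "tz": 15, "wx": 0, "wy": 0, "wz": 0},
    {"tx": 0, "ty": 0, "tz": 25, "wx": 0, "wy": 0, "wz": 0},
    {"tx": 0, "ty": 0, "tz": 30, "wx": 0, "wy": 0, "wz": 0},
    {"tx": 0, "ty": 0, "tz": 30, "wx": 0, "wy": 0, "wz": 0},
    {"tx": 0, "ty": 20, "tz": 10, "wx": 0, "wy": 0, "wz": 0},
    {"tx": 1, "ty": 30, "tz": 0, "wx": 0, "wy": 0, "wz": 0},
    {"tx": 1, "ty": 30, "tz": 0, "wx": 0, "wy": 0, "wz": 0},
    {"tx": 1, "ty": 30, "tz": 0, "wx": 0, "wy": 0, "wz": 0},
    {"tx": 1, "ty": 30, "tz": 0, "wx": 0, "wy": 0, "wz": 0},
    {"tx": 1, "ty": 30, "tz": 0, "wx": 0, "wy": 0, "wz": 0},
    {"tx": 1, "ty": 30, "tz": 0, "wx": 0, "wy": 0, "wz": 0},
    {"tx": 1, "ty": 30, "tz": 0, "wx": 0, "wy": 0, "wz": 0},
    {"tx": 1, "ty": 30, "tz": 0, "wx": 0, "wy": 0, "wz": 0},
    {"tx": 0, "ty": 30, "tz": 0, "wx": 0, "wy": 0, "wz": 0},
    {"tx": 0, "ty": 0, "tz": 0, "wx": 0, "wy": 0, "wz": 0},
    {"tx": 0, "ty": 0, "tz": 0, "wx": 0, "wy": 0, "wz": 0}
  ]
}}

```text
time: 18.45
eef_pos: [0.4752, -0.0304, 0.2459]
tcp_rot: [0.646, 0.763, -0.0, -0.001]
force: [-0.2, -0.4, 0.7]
opening: 0.07
```

Emit:
{"name": "carry_out", "arguments": {
  "targets": [
    {"tx": 0, "ty": 0, "tz": 0, "wx": 0, "wy": 0, "wz": 0},
    {"tx": 0, "ty": 0, "tz": 0, "wx": 0, "wy": 0, "wz": 0}
  ],
  "grip": 28,
  "grip_force": 15
}}

```text
time: 18.65
eef_pos: [0.4763, -0.0325, 0.2464]
tcp_rot: [0.647, 0.762, -0.0, -0.0]
force: [0.2, 0.1, -0.1]
opening: 0.0609
```

Run:
```python
from look import *
W=get_image('wrist');S=get_image('scene')
im=W['image'][:,:,::-1].copy()
def L(x,y,z,p=(.573,-.0155,.168)):
    c,s=np.cos(p[2]),np.sin(p[2]); return proj(W,(p[0]+c*x-s*y,p[1]+s*x+c*y,z))
for a in[(-.098,y,.103) for y in np.linspace(-.06,.06,25)]+[(-.063,y,.101) for y in np.linspace(-.109,.109,40)]:
    p=L(*a); cv2.circle(im,(int(round(p[0])),int(round(p[1]))),1,(0,0,255),-1)
cv2.imwrite('pics/w5.png',im);cv2.imwrite('pics/s5.png',cv2.resize(S['image'][40:180,220:380,::-1],None,fx=5,fy=4))
```

```text
t 18.65 [ 0.4763 -0.0325  0.2464] [ 0.6474  0.7621 -0.0001 -0.0001] [ 0.2  0.1 -0.1] 0.0609 [-0.3   0.32  1.78 -0.    1.04 -0.47]
[[-0.162, 0.987, -0.0], [0.987, 0.162, -0.0], [0.0, -0.0, -1.0]]
```

View pics/w5.png

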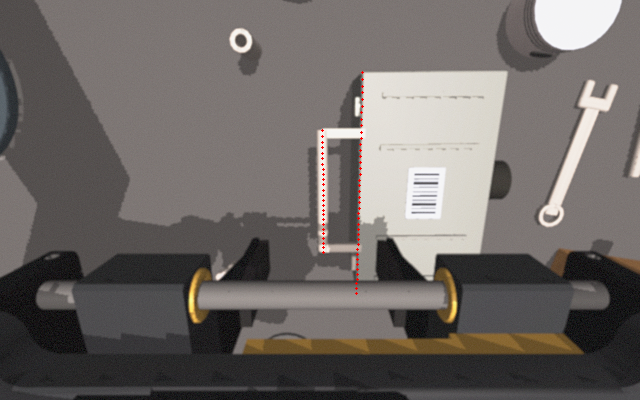

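View pics/s5.png

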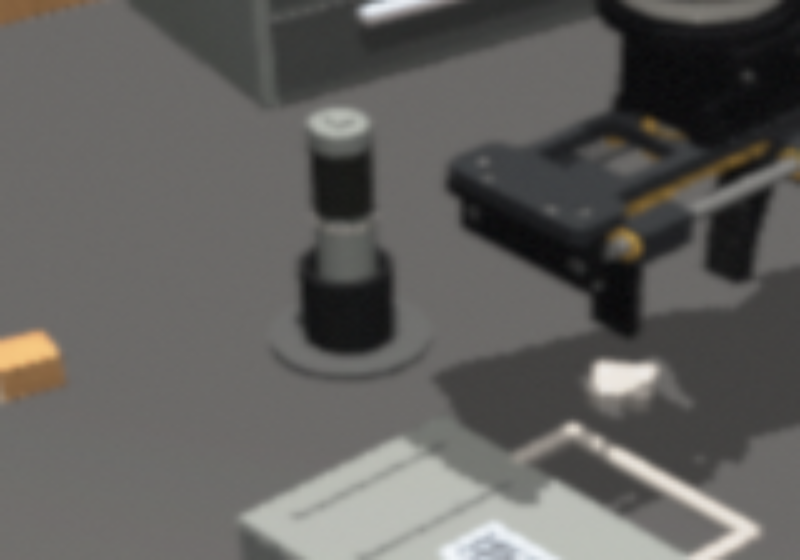

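The model lies on the bar (column 322, rows 130 to 250) and the reader stands upright in its stand. I'll descend on the bar.

Emit:
{"name": "carry_out", "arguments": {
  "targets": [
    {"tx": 0, "ty": 0, "tz": -10, "wx": 0, "wy": 0, "wz": 0},
    {"tx": 0, "ty": 0, "tz": -20, "wx": 0, "wy": 0, "wz": 0},
    {"tx": 0, "ty": 0, "tz": -20, "wx": 0, "wy": 0, "wz": 0},
    {"tx": 0, "ty": 0, "tz": -20, "wx": 0, "wy": 0, "wz": 0},
    {"tx": 0, "ty": 0, "tz": -20, "wx": 0, "wy": 0, "wz": 0},
    {"tx": 0, "ty": 0, "tz": -10, "wx": 0, "wy": 0, "wz": 0},
    {"tx": 0, "ty": 0, "tz": 0, "wx": 0, "wy": 0, "wz": 0},
    {"tx": 0, "ty": 0, "tz": -15, "wx": 0, "wy": 0, "wz": 0},
    {"tx": 0, "ty": 0, "tz": -15, "wx": 0, "wy": 0, "wz": 0},
    {"tx": 0, "ty": 0, "tz": -12, "wx": 0, "wy": 0, "wz": 0},
    {"tx": 0, "ty": 0, "tz": -8, "wx": 0, "wy": 0, "wz": 0},
    {"tx": 0, "ty": 0, "tz": 0, "wx": 0, "wy": 0, "wz": 0},
    {"tx": 0, "ty": 0, "tz": 0, "wx": 0, "wy": 0, "wz": 0}
  ]
}}

```text
time: 20.05
eef_pos: [0.4768, -0.032, 0.097]
tcp_rot: [0.647, 0.763, 0.0, 0.0]
force: [-0.5, -0.2, 0.3]
opening: 0.0278
```

Emit:
{"name": "carry_out", "arguments": {
  "targets": [
    {"tx": 0, "ty": 0, "tz": 0, "wx": 0, "wy": 0, "wz": 0},
    {"tx": 0, "ty": 0, "tz": 0, "wx": 0, "wy": 0, "wz": 0},
    {"tx": 0, "ty": 0, "tz": 0, "wx": 0, "wy": 0, "wz": 0},
    {"tx": 0, "ty": 0, "tz": 0, "wx": 0, "wy": 0, "wz": 0},
    {"tx": 0, "ty": 0, "tz": 0, "wx": 0, "wy": 0, "wz": 0}
  ],
  "grip": 6,
  "grip_force": 15
}}

```text
time: 20.55
eef_pos: [0.476, -0.0319, 0.0968]
tcp_rot: [0.647, 0.763, -0.0, -0.0]
force: [-1.3, -0.5, 4.0]
opening: 0.0095
```

Run:
```python
import numpy as np
th=np.linspace(0.012,1.912,20)
p=np.c_[-.161*np.cos(th)*np.cos(.168),-.161*np.cos(th)*np.sin(.168),.161*np.sin(th)]*1e3
c=np.round(p-p[0]); d=np.diff(c,axis=0)
print(d.astype(int).tolist(), c[-1])
```

```text
[[1, 0, 16], [3, 1, 16], [4, 0, 15], [5, 1, 16], [7, 1, 14], [9, 2, 14], [10, 2, 12], [11, 1, 12], [12, 2, 10], [13, 3, 10], [13, 2, 7], [15, 2, 7], [15, 3, 5], [16, 3, 3], [15, 2, 2], [16, 3, 0], [16, 3, -2], [16, 2, -3], [15, 3, -4]] [212.  36. 150.]
```

Emit:
{"name": "carry_out", "arguments": {
  "targets": [
    {"tx": 1, "ty": 0, "tz": 16, "wx": 0, "wy": 0, "wz": 0},
    {"tx": 3, "ty": 1, "tz": 16, "wx": 0, "wy": 0, "wz": 0},
    {"tx": 4, "ty": 0, "tz": 15, "wx": 0, "wy": 0, "wz": 0},
    {"tx": 5, "ty": 1, "tz": 16, "wx": 0, "wy": 0, "wz": 0},
    {"tx": 7, "ty": 1, "tz": 14, "wx": 0, "wy": 0, "wz": 0},
    {"tx": 0, "ty": 0, "tz": 0, "wx": 0, "wy": 0, "wz": 0},
    {"tx": 0, "ty": 0, "tz": 0, "wx": 0, "wy": 0, "wz": 0}
  ]
}}

```text
time: 21.25
eef_pos: [0.4953, -0.0287, 0.1731]
tcp_rot: [0.647, 0.763, -0.001, -0.001]
force: [-2.7, -0.4, -0.1]
opening: 0.0094
```

Run:
```python
from look import *
S=get_image('scene');cv2.imwrite('pics/s6.png',cv2.resize(S['image'][60:280,220:440,::-1],None,fx=2.7,fy=2.7))
```

```text
t 21.25 [ 0.4953 -0.0287  0.1731] [ 0.6468  0.7627 -0.0005 -0.0006] [-2.7 -0.4 -0.1] 0.0094 [-0.28  0.46  1.82 -0.    0.87 -0.45]
[[-0.163, 0.987, -0.002], [0.987, 0.163, 0.0], [0.0, -0.002, -1.0]]
```

View pics/s6.png

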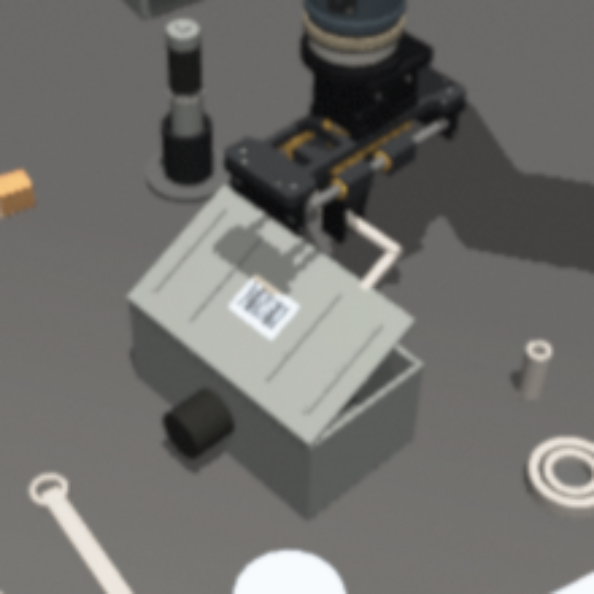

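The cover is about 30° open and the bar is still in the jaws, with low forces. I'll continue along the arc.

Emit:
{"name": "carry_out", "arguments": {
  "targets": [
    {"tx": 9, "ty": 2, "tz": 14, "wx": 0, "wy": 0, "wz": 0},
    {"tx": 10, "ty": 2, "tz": 12, "wx": 0, "wy": 0, "wz": 0},
    {"tx": 11, "ty": 1, "tz": 12, "wx": 0, "wy": 0, "wz": 0},
    {"tx": 12, "ty": 2, "tz": 10, "wx": 0, "wy": 0, "wz": 0},
    {"tx": 13, "ty": 3, "tz": 10, "wx": 0, "wy": 0, "wz": 0},
    {"tx": 13, "ty": 2, "tz": 7, "wx": 0, "wy": 0, "wz": 0},
    {"tx": 15, "ty": 2, "tz": 7, "wx": 0, "wy": 0, "wz": 0},
    {"tx": 15, "ty": 3, "tz": 5, "wx": 0, "wy": 0, "wz": 0},
    {"tx": 16, "ty": 3, "tz": 3, "wx": 0, "wy": 0, "wz": 0},
    {"tx": 15, "ty": 2, "tz": 2, "wx": 0, "wy": 0, "wz": 0},
    {"tx": 0, "ty": 0, "tz": 0, "wx": 0, "wy": 0, "wz": 0}
  ]
}}

```text
time: 22.4
eef_pos: [0.6274, -0.0064, 0.2552]
tcp_rot: [0.647, 0.763, 0.001, 0.001]
force: [-1.3, 0.9, 2.7]
opening: 0.0092
```

Emit:
{"name": "carry_out", "arguments": {
  "targets": [
    {"tx": 16, "ty": 3, "tz": 0, "wx": 0, "wy": 0, "wz": 0},
    {"tx": 16, "ty": 3, "tz": -2, "wx": 0, "wy": 0, "wz": 0},
    {"tx": 16, "ty": 2, "tz": -3, "wx": 0, "wy": 0, "wz": 0},
    {"tx": 12, "ty": 2, "tz": -3, "wx": 0, "wy": 0, "wz": 0},
    {"tx": 0, "ty": 0, "tz": 0, "wx": 0, "wy": 0, "wz": 0}
  ]
}}

```text
time: 22.9
eef_pos: [0.686, 0.0034, 0.246]
tcp_rot: [0.647, 0.763, 0.0, -0.0]
force: [-0.4, 1.0, 0.4]
opening: 0.0095
```

Run:
```python
from look import *
S=get_image('scene');cv2.imwrite('pics/s7.png',cv2.resize(S['image'][60:280,220:440,::-1],None,fx=2.7,fy=2.7))
```

```text
t 22.9 [0.686  0.0034 0.246 ] [ 0.6469  0.7626  0.0003 -0.0002] [-0.4  1.   0.4] 0.0095 [-0.16  0.61  1.26  0.    1.28 -0.32]
[[-0.163, 0.987, 0.0], [0.987, 0.163, 0.001], [0.001, 0.0, -1.0]]
```

View pics/s7.png

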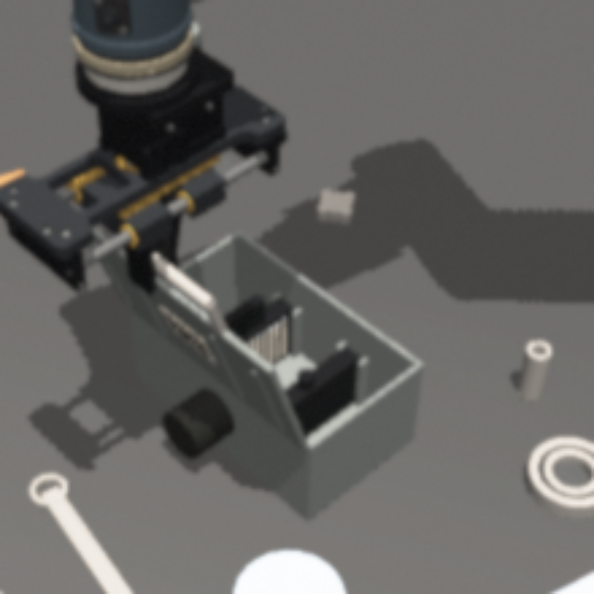

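The cover leans back at about 1.87 rad. The pleated plate is in the -y slot and the knobbed blank in the +y slot. I'll release the bar and lift straight up.

Emit:
{"name": "carry_out", "arguments": {
  "targets": [
    {"tx": 0, "ty": 0, "tz": 0, "wx": 0, "wy": 0, "wz": 0},
    {"tx": 0, "ty": 0, "tz": 0, "wx": 0, "wy": 0, "wz": 0},
    {"tx": 0, "ty": 0, "tz": 0, "wx": 0, "wy": 0, "wz": 0},
    {"tx": 0, "ty": 0, "tz": 8, "wx": 0, "wy": 0, "wz": 0},
    {"tx": 0, "ty": 0, "tz": 15, "wx": 0, "wy": 0, "wz": 0},
    {"tx": 0, "ty": 0, "tz": 20, "wx": 0, "wy": 0, "wz": 0},
    {"tx": 0, "ty": 0, "tz": 20, "wx": 0, "wy": 0, "wz": 0},
    {"tx": 0, "ty": 0, "tz": 0, "wx": 0, "wy": 0, "wz": 0}
  ],
  "grip": 40
}}

```text
time: 23.75
eef_pos: [0.6872, 0.0028, 0.315]
tcp_rot: [0.647, 0.762, 0.002, 0.004]
force: [-0.1, -0.2, 1.1]
opening: 0.0397
```

Run:
```python
from look import *
p=np.array([.573,-.0155]);c,s=np.cos(.168),np.sin(.168)
print('tab',p+[-s*-.04,c*-.04])
S=get_image('scene');cv2.imwrite('pics/s8.png',cv2.resize(S['image'][60:280,220:440,::-1],None,fx=2.7,fy=2.7))
T=get_image('top');cv2.imwrite('pics/t8.png',cv2.resize(T['image'][120:280,220:420,::-1],None,fx=4,fy=4))
for q,z in(('filter_tab',.076),('blank_center',.033),('filter_center',.033)):
  for P in(S,T):
    for r in place_of(P,q)[:2]:print(q,round(r['conf'],2),np.round(r['xy'],1),np.round(atz(P,r['xy'],z),4))
```

```text
t 23.75 [0.6872 0.0028 0.315 ] [0.647  0.7625 0.0021 0.0035] [-0.1 -0.2  1.1] 0.0397 [-0.16  0.55  1.18 -0.    1.41 -0.32]
[[-0.163, 0.987, 0.008], [0.987, 0.163, -0.001], [-0.003, 0.008, -1.0]]
tab [ 0.57968843 -0.05493685]
filter_tab 0.57 [309.5 178. ] [ 0.5754 -0.0554  0.076 ]
filter_tab 0.57 [334.  189.9] [ 0.5823 -0.0532  0.076 ]
blank_center 0.94 [333.7 211.1] [0.564  0.0269 0.033 ]
blank_center 0.7 [309.1 151.8] [0.7012 0.0111 0.033 ]
filter_center 0.69 [312.4 191.9] [ 0.572 -0.049  0.033]
filter_center 0.56 [330.1 196.4] [ 0.5731 -0.0439  0.033 ]
```

View pics/s8.png

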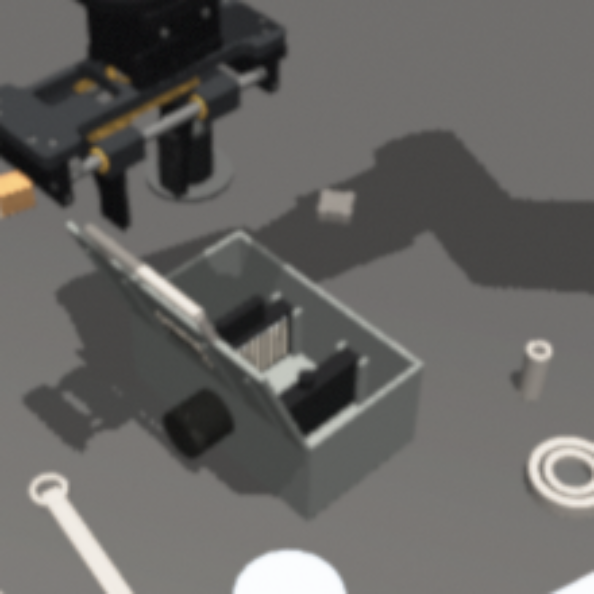

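View pics/t8.png

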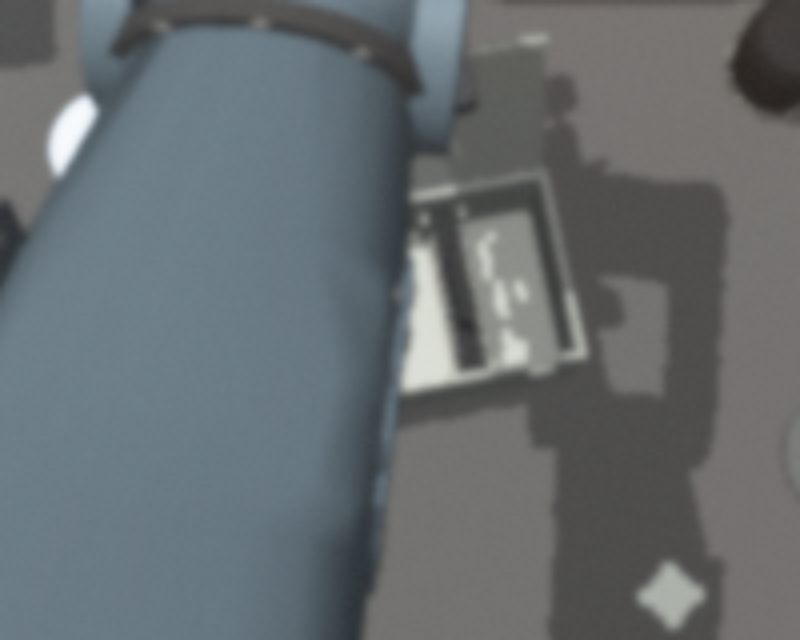

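The cover rests on its stop. I'll go above the tab with a +90° turn, which keeps the camera on the robot side.

Emit:
{"name": "carry_out", "arguments": {
  "targets": [
    {"tx": -9, "ty": -5, "tz": 0, "wx": 0, "wy": 0, "wz": 7.5},
    {"tx": -9, "ty": -5, "tz": 0, "wx": 0, "wy": 0, "wz": 7.5},
    {"tx": -9, "ty": -5, "tz": 0, "wx": 0, "wy": 0, "wz": 7.5},
    {"tx": -9, "ty": -5, "tz": 0, "wx": 0, "wy": 0, "wz": 7.5},
    {"tx": -9, "ty": -5, "tz": 0, "wx": 0, "wy": 0, "wz": 7.5},
    {"tx": -9, "ty": -5, "tz": 0, "wx": 0, "wy": 0, "wz": 7.5},
    {"tx": -9, "ty": -5, "tz": 0, "wx": 0, "wy": 0, "wz": 7.5},
    {"tx": -9, "ty": -5, "tz": 0, "wx": 0, "wy": 0, "wz": 7.5},
    {"tx": -9, "ty": -5, "tz": 0, "wx": 0, "wy": 0, "wz": 7.5},
    {"tx": -9, "ty": -5, "tz": 0, "wx": 0, "wy": 0, "wz": 7.5},
    {"tx": -9, "ty": -5, "tz": 0, "wx": 0, "wy": 0, "wz": 7.5},
    {"tx": -8, "ty": -3, "tz": 0, "wx": 0, "wy": 0, "wz": 7.5},
    {"tx": 0, "ty": 0, "tz": -20, "wx": 0, "wy": 0, "wz": 0},
    {"tx": 0, "ty": 0, "tz": -30, "wx": 0, "wy": 0, "wz": 0},
    {"tx": 0, "ty": 0, "tz": -20, "wx": 0, "wy": 0, "wz": 0},
    {"tx": 0, "ty": 0, "tz": 0, "wx": 0, "wy": 0, "wz": 0},
    {"tx": 0, "ty": 0, "tz": 0, "wx": 0, "wy": 0, "wz": 0}
  ]
}}

```text
time: 25.85
eef_pos: [0.5785, -0.0549, 0.2405]
tcp_rot: [-0.082, 0.997, 0.0, -0.0]
force: [-0.1, 0.4, 0.1]
opening: 0.0399
```

Run:
```python
from look import *
W=get_image('wrist')
im=W['image'][:,:,::-1].copy()
def L(x,y,z,p=(.573,-.0155,.168)):
    c,s=np.cos(p[2]),np.sin(p[2]); return proj(W,(p[0]+c*x-s*y,p[1]+s*x+c*y,z))
A=[(x,-.04+y,.09) for x in np.linspace(-.025,.025,15) for y in(-.005,.005)]+[(x,-.04+y,.062) for x in np.linspace(-.056,.056,30) for y in(-.009,.009)]
A+=[(-.063,y,.095) for y in np.linspace(-.109,.109,40)]
for a in A:
    p=L(*a); cv2.circle(im,(int(round(p[0])),int(round(p[1]))),0,(0,0,255),-1)
cv2.imwrite('pics/w9.png',im)
for q in('filter_tab',):
    for r in place_of(W,q)[:2]:print(q,r['conf'],np.round(r['xy'],1),np.round(atz(W,r['xy'],.076),4))
```

```text
t 25.85 [ 0.5785 -0.0549  0.2405] [-0.0817  0.9967  0.0001 -0.0003] [-0.1  0.4  0.1] 0.0399 [-0.29  0.47  1.54  0.    1.13 -2.02]
[[-0.987, -0.163, -0.001], [-0.163, 0.987, 0.0], [0.001, 0.0, -1.0]]
filter_tab 0.63 [323.5 191.5] [ 0.5795 -0.0543  0.076 ]
filter_tab 0.57 [29.4 18. ] [ 0.466  -0.3351  0.076 ]
```

View pics/w9.png

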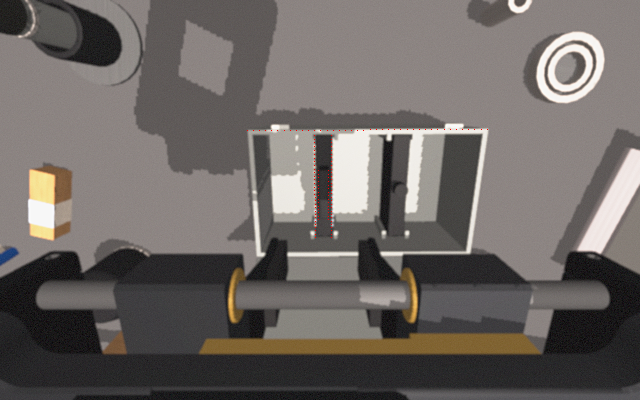

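Predicted and seen plate line up (columns 315 to 330). I'll descend on the tab.

Emit:
{"name": "carry_out", "arguments": {
  "targets": [
    {"tx": 1, "ty": 0, "tz": -20, "wx": 0, "wy": 0, "wz": 0},
    {"tx": 0, "ty": 0, "tz": -25, "wx": 0, "wy": 0, "wz": 0},
    {"tx": 0, "ty": 0, "tz": -25, "wx": 0, "wy": 0, "wz": 0},
    {"tx": 0, "ty": 0, "tz": -25, "wx": 0, "wy": 0, "wz": 0},
    {"tx": 0, "ty": 0, "tz": -20, "wx": 0, "wy": 0, "wz": 0},
    {"tx": 0, "ty": 0, "tz": -15, "wx": 0, "wy": 0, "wz": 0},
    {"tx": 0, "ty": 0, "tz": -15, "wx": 0, "wy": 0, "wz": 0},
    {"tx": 0, "ty": 0, "tz": -9, "wx": 0, "wy": 0, "wz": 0},
    {"tx": 0, "ty": 0, "tz": 0, "wx": 0, "wy": 0, "wz": 0},
    {"tx": 0, "ty": 0, "tz": 0, "wx": 0, "wy": 0, "wz": 0}
  ]
}}

```text
time: 26.95
eef_pos: [0.5801, -0.055, 0.0874]
tcp_rot: [-0.082, 0.997, -0.0, 0.001]
force: [0.5, 0.3, -0.1]
opening: 0.0401
```

Emit:
{"name": "carry_out", "arguments": {
  "targets": [
    {"tx": 0, "ty": 0, "tz": 0, "wx": 0, "wy": 0, "wz": 0},
    {"tx": 0, "ty": 0, "tz": 0, "wx": 0, "wy": 0, "wz": 0},
    {"tx": 0, "ty": 0, "tz": 0, "wx": 0, "wy": 0, "wz": 0},
    {"tx": 0, "ty": 0, "tz": 0, "wx": 0, "wy": 0, "wz": 0},
    {"tx": 0, "ty": 0, "tz": 0, "wx": 0, "wy": 0, "wz": 0},
    {"tx": 0, "ty": 0, "tz": 0, "wx": 0, "wy": 0, "wz": 0}
  ],
  "grip": 5,
  "grip_force": 35
}}

```text
time: 27.55
eef_pos: [0.5794, -0.0547, 0.0867]
tcp_rot: [-0.082, 0.997, 0.0, 0.0]
force: [-0.7, -0.1, 1.4]
opening: 0.0093
```

Emit:
{"name": "carry_out", "arguments": {
  "targets": [
    {"tx": 0, "ty": 0, "tz": 8, "wx": 0, "wy": 0, "wz": 0},
    {"tx": 0, "ty": 0, "tz": 12, "wx": 0, "wy": 0, "wz": 0},
    {"tx": 0, "ty": 0, "tz": 15, "wx": 0, "wy": 0, "wz": 0},
    {"tx": 0, "ty": 0, "tz": 15, "wx": 0, "wy": 0, "wz": 0},
    {"tx": 0, "ty": 0, "tz": 15, "wx": 0, "wy": 0, "wz": 0},
    {"tx": 0, "ty": 0, "tz": 20, "wx": 0, "wy": 0, "wz": 0},
    {"tx": 0, "ty": 0, "tz": 20, "wx": 0, "wy": 0, "wz": 0},
    {"tx": 0, "ty": 0, "tz": 15, "wx": 0, "wy": 0, "wz": 0},
    {"tx": 0, "ty": 0, "tz": 10, "wx": 0, "wy": 0, "wz": 0},
    {"tx": 0, "ty": 0, "tz": 0, "wx": 0, "wy": 0, "wz": 0},
    {"tx": 0, "ty": 0, "tz": 0, "wx": 0, "wy": 0, "wz": 0}
  ]
}}

```text
time: 28.65
eef_pos: [0.5791, -0.0548, 0.2165]
tcp_rot: [-0.082, 0.997, 0.0, -0.0]
force: [0.1, 0.1, -2.2]
opening: 0.0097
```

Run:
```python
from look import *
S=get_image('scene');cv2.imwrite('pics/s10.png',cv2.resize(S['image'][60:280,220:440,::-1],None,fx=2.7,fy=2.7))
W=get_image('wrist');save(W,'w10')
```

```text
t 28.65 [ 0.5791 -0.0548  0.2165] [-0.0817  0.9967  0.     -0.0001] [ 0.1  0.1 -2.2] 0.0097 [-0.29  0.5   1.57 -0.    1.08 -2.02]
[[-0.987, -0.163, -0.0], [-0.163, 0.987, 0.0], [0.0, 0.0, -1.0]]
```

View pics/s10.png

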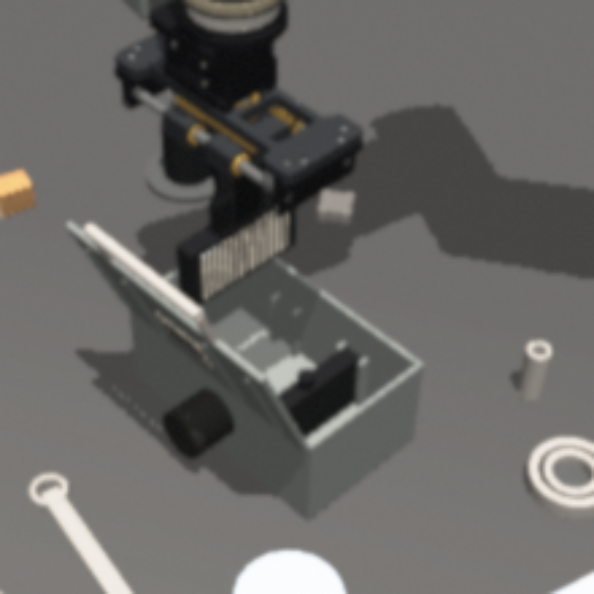

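View pics/w10.png

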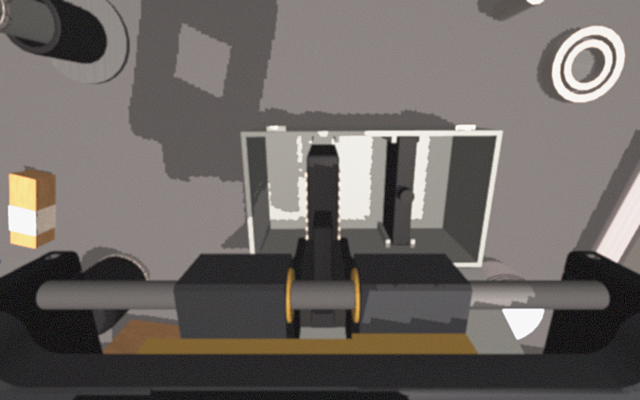

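The pleated plate is drawn out, upright, with the blank still in its slot. I'll move to the light panel.

Emit:
{"name": "carry_out", "arguments": {
  "targets": [
    {"tx": -4, "ty": 10, "tz": 0, "wx": 0, "wy": 0, "wz": 0},
    {"tx": -2, "ty": 20, "tz": 0, "wx": 0, "wy": 0, "wz": -1},
    {"tx": -2, "ty": 28, "tz": 0, "wx": 0, "wy": 0, "wz": -2},
    {"tx": -2, "ty": 28, "tz": 0, "wx": 0, "wy": 0, "wz": -2},
    {"tx": -2, "ty": 28, "tz": 0, "wx": 0, "wy": 0, "wz": -2},
    {"tx": -2, "ty": 28, "tz": 0, "wx": 0, "wy": 0, "wz": -2},
    {"tx": -2, "ty": 28, "tz": 0, "wx": 0, "wy": 0, "wz": -2},
    {"tx": -2, "ty": 28, "tz": 0, "wx": 0, "wy": 0, "wz": -1.8},
    {"tx": -2, "ty": 28, "tz": 0, "wx": 0, "wy": 0, "wz": -1},
    {"tx": -1, "ty": 28, "tz": 0, "wx": 0, "wy": 0, "wz": 0},
    {"tx": 0, "ty": 20, "tz": 0, "wx": 0, "wy": 0, "wz": 0},
    {"tx": 0, "ty": 12, "tz": 0, "wx": 0, "wy": 0, "wz": 0},
    {"tx": 0, "ty": 8, "tz": 0, "wx": 0, "wy": 0, "wz": 0},
    {"tx": 0, "ty": 0, "tz": 0, "wx": 0, "wy": 0, "wz": 0},
    {"tx": 0, "ty": 0, "tz": 0, "wx": 0, "wy": 0, "wz": 0}
  ]
}}

```text
time: 30.25
eef_pos: [0.5583, 0.2385, 0.2163]
tcp_rot: [0.039, 0.999, -0.0, -0.0]
force: [-0.8, 0.2, -2.1]
opening: 0.0096
```

```bash
cat > b.py <<'E'
from look import *
W=get_image('wrist');S=get_image('scene');T=get_image('top')
def dr(P,fn,crop,f,p=(.5639,.321,-.0727)):
    im=cv2.resize(P['image'][:,:,::-1],None,fx=f,fy=f,interpolation=cv2.INTER_CUBIC)
    c,s=np.cos(p[2]),np.sin(p[2])
    A=[(x,y,.145) for x in np.linspace(-.09,.09,40) for y in(0,.018)]+[(x,-.025,.01) for x in np.linspace(-.08,.08,40)]+[(x,.065,.01) for x in np.linspace(-.08,.08,40)]
    for x,y,z in A:
        q=proj(P,(p[0]+c*x-s*y,p[1]+s*x+c*y,z))*f+f/2-.5
        cv2.circle(im,(int(round(q[0])),int(round(q[1]))),1,(0,0,255),-1)
    x0,x1,y0,y1=[int(f*v) for v in crop]
    cv2.imwrite('pics/'+fn,im[y0:y1,x0:x1])
import sys
n=sys.argv[1]
dr(W,f'w{n}.png',(300,640,0,300),2);dr(S,f's{n}.png',(280,500,160,380),2.7);dr(T,f't{n}.png',(150,350,130,280),4)
E
python3 b.py 11
```

```text
t 30.25 [0.5583 0.2385 0.2163] [ 0.0387  0.9992 -0.0004 -0.0003] [-0.8  0.2 -2.1] 0.0096 [ 0.22  0.53  1.5  -0.    1.11 -1.27]
[[-0.997, 0.077, -0.001], [0.077, 0.997, -0.001], [0.0, -0.001, -1.0]]
```

View pics/w11.png

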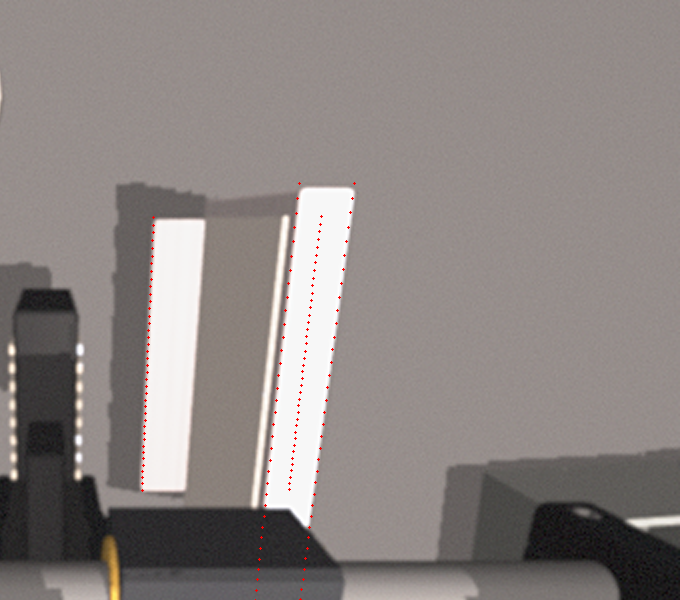

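View pics/s11.png

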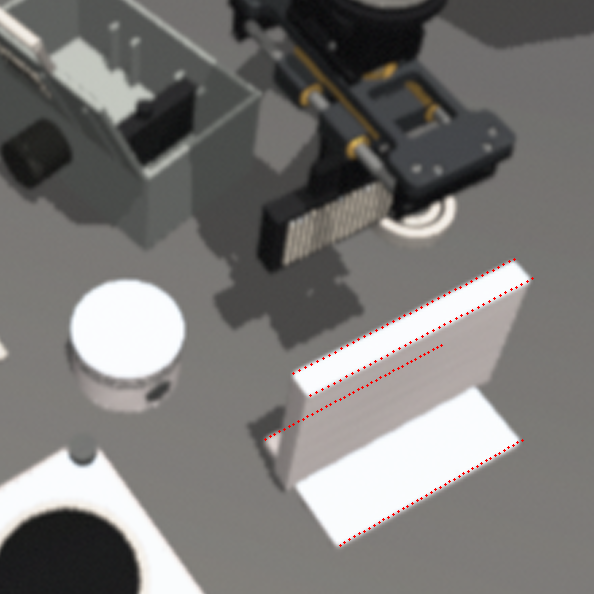

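View pics/t11.png

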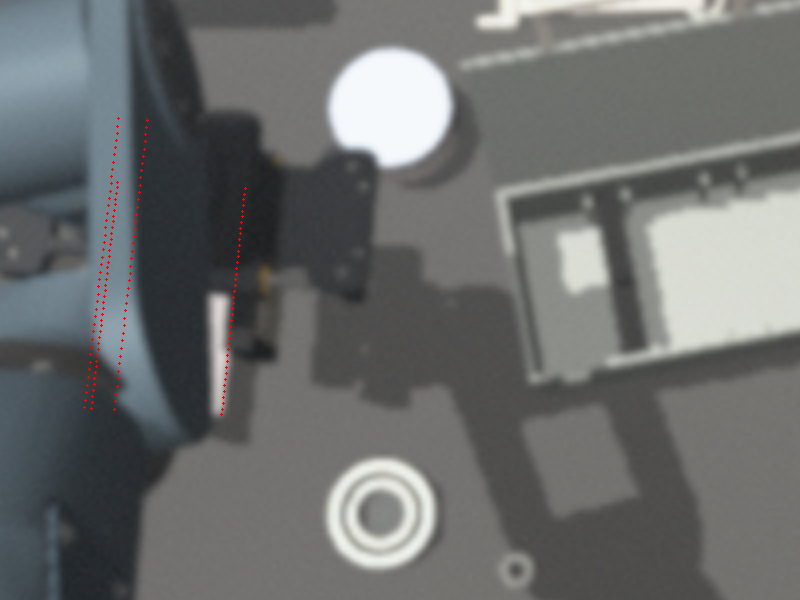

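The panel model fits in all views, and the plate stands parallel to the face in front of it. I'll lower to the face's mid-height.

Emit:
{"name": "carry_out", "arguments": {
  "targets": [
    {"tx": 1, "ty": 0, "tz": -12, "wx": 0, "wy": 0, "wz": 0},
    {"tx": 0, "ty": 1, "tz": -16, "wx": 0, "wy": 0, "wz": 0},
    {"tx": 0, "ty": 0, "tz": -16, "wx": 0, "wy": 0, "wz": 0},
    {"tx": 0, "ty": 0, "tz": -16, "wx": 0, "wy": 0, "wz": 0},
    {"tx": 0, "ty": 0, "tz": -13, "wx": 0, "wy": 0, "wz": 0},
    {"tx": 0, "ty": 0, "tz": -10, "wx": 0, "wy": 0, "wz": 0},
    {"tx": 0, "ty": 0, "tz": 0, "wx": 0, "wy": 0, "wz": 0},
    {"tx": 0, "ty": 0, "tz": 0, "wx": 0, "wy": 0, "wz": 0},
    {"tx": 0, "ty": 0, "tz": 0, "wx": 0, "wy": 0, "wz": 0},
    {"tx": 0, "ty": 0, "tz": 0, "wx": 0, "wy": 0, "wz": 0}
  ]
}}

```text
time: 31.4
eef_pos: [0.56, 0.2403, 0.1344]
tcp_rot: [0.039, 0.999, 0.0, 0.001]
force: [0.2, -0.8, -1.7]
opening: 0.0099
```

```bash
python3 b.py 12
python3 - <<'E'
from look import *
S=get_image('scene');save(S,'s12f')
E
```

```text
t 31.4 [0.56   0.2403 0.1344] [0.0386 0.9993 0.0002 0.0009] [ 0.2 -0.8 -1.7] 0.0099 [ 0.22  0.64  1.57  0.    0.94 -1.27]
[[-0.997, 0.077, 0.002], [0.077, 0.997, 0.0], [-0.002, 0.001, -1.0]]
t 31.55 [0.5596 0.2403 0.1341] [0.0386 0.9993 0.0001 0.0005] [ 0.1  0.1 -1.5] 0.0097 [ 0.22  0.64  1.57  0.    0.94 -1.27]
[[-0.997, 0.077, 0.001], [0.077, 0.997, 0.0], [-0.001, 0.0, -1.0]]
```

View pics/w12.png

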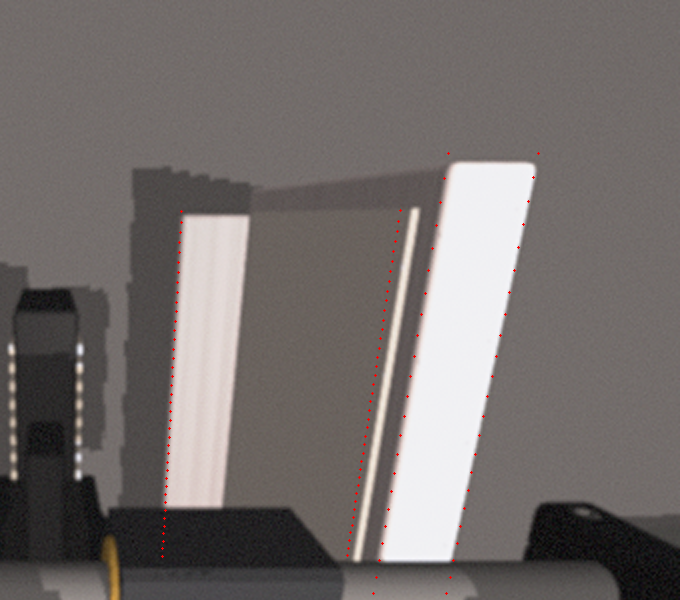

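View pics/s12.png

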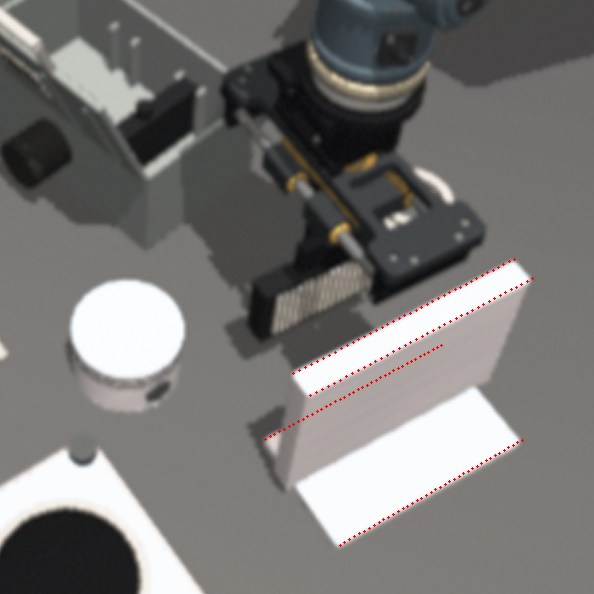

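View pics/s12f.png

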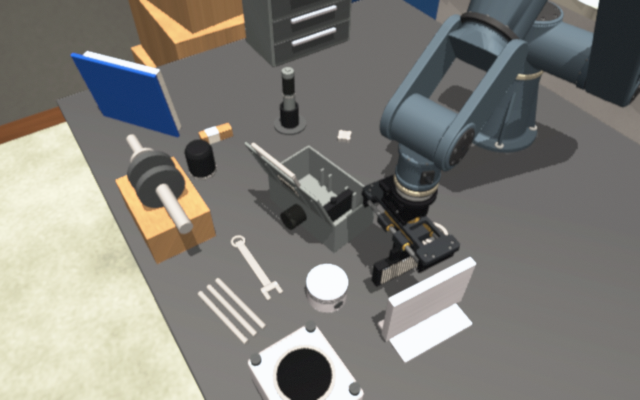

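Emit:
{"name": "carry_out", "arguments": {
  "targets": [
    {"tx": 0, "ty": 0, "tz": 0, "wx": 0, "wy": 0, "wz": 0},
    {"tx": 0, "ty": 0, "tz": 0, "wx": 0, "wy": 0, "wz": 0},
    {"tx": 0, "ty": 0, "tz": 0, "wx": 0, "wy": 0, "wz": 0},
    {"tx": 0, "ty": 0, "tz": 0, "wx": 0, "wy": 0, "wz": 0},
    {"tx": 0, "ty": 0, "tz": 0, "wx": 0, "wy": 0, "wz": 0},
    {"tx": 0, "ty": 0, "tz": 0, "wx": 0, "wy": 0, "wz": 0},
    {"tx": 0, "ty": 0, "tz": 0, "wx": 0, "wy": 0, "wz": 0},
    {"tx": 0, "ty": 0, "tz": 0, "wx": 0, "wy": 0, "wz": 0},
    {"tx": 0, "ty": 0, "tz": 0, "wx": 0, "wy": 0, "wz": 0},
    {"tx": 0, "ty": 0, "tz": 0, "wx": 0, "wy": 0, "wz": 0}
  ]
}}

```text
time: 32.6
eef_pos: [0.5594, 0.2402, 0.1335]
tcp_rot: [0.039, 0.999, -0.0, 0.0]
force: [-0.1, 0.1, -1.4]
opening: 0.0099
```

```bash
python3 -c "
from look import *
print(job_done())"
```

```text
t 32.6 [0.5594 0.2402 0.1335] [ 0.0386  0.9993 -0.      0.    ] [-0.1  0.1 -1.4] 0.0099 [ 0.22  0.64  1.57 -0.    0.94 -1.27]
[[-0.997, 0.077, 0.0], [0.077, 0.997, -0.0], [-0.0, -0.0, -1.0]]
the job is handed in; nothing more can be done
None
```

The job is done and was handed in at 32.6 s, with the arm still holding the filter plate in front of the light panel.

- **Reader:** I held it pointing straight down for 2 s, about 5 cm above the label and within about 1.5 mm of its middle. It then went back upright in its stand.
- **Cover:** I lifted it by the bar to about 1.87 rad and let go. It rests open on its stop.
- **Filter plate:** I drew the pleated plate straight up from the -y slot. The blank stayed in its slot, and the last scene picture shows nothing on the bench disturbed.

**Last checks:**
- **Position:** The plate is upright and still, its centre about 81 mm from the lit face and at about 80 mm height. It is parallel to the face within about 0.3° and centred within about 2 mm.
- **Clearance and forces:** The gripper's body clears the panel's top by about 4 cm by calculation. The tool force was 1.4 N at the end and stayed at about 4 N or less in every reading after a move.

**What disagreed or failed:**
- The close-up wrist view put the panel about 2 mm further along x than my fit from the scene and top cameras. I had already moved the plate 1 mm that way, and the final position suits the wrist reading.
- The first two move calls were refused because their rows left out some fields. They moved nothing.

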